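Snap the washed lid back on the shelf box and pull-test it

TASK

The washed lid of the white box is standing on edge to drain in the soap dish: put it back on its box and press it down until the latches at both ends have clicked over it. Then prove that they hold: pull the lid straight up with about 10 N (never 20) for a full second, ease off, and leave the box shut, with the router, bell and peg undisturbed.

Things in the scene. Friction and masses are not known exactly. Their poses are not given: they have to be found in the camera images.
- lid: White tray-shaped lid, 62 x 109 mm (x, y), 15 mm high: 3 mm top, 3 mm skirt all round. A 5 mm lip at each short end makes it 119 mm long. Origin: centre of the open rim; +z out through the flat top; both ends alike. At the start it stands on a long side in the dish's middle slot, +z away from the robot, top edge 68 mm over the shelf. Laid flat, rim down, its origin is at shelf level. 48 to 78 g.
- soap_dish: Loose stainless soap dish, 94 x 138 mm (x, y), origin under its centre. Four wire hoops, 26 mm high, run along its y and stand at x = -30.5, -10.5, 10.5 and 30.5 mm; the lid stands in the 17 mm slot between the middle two, on a floor 6 mm up. 0.32 kg.
- box_pads: Four dark foam pads that fix the box to the shelf; origin on the glass under the centre of the box. Its yaw is the box's yaw (long side along y). The white open box on them: 52 x 101 mm (x, y), bottom 5 mm and rim 41 mm above the glass, rim chamfered 2.8 mm; the lid fits over it with 2 mm play each way in x, 1.2 mm in y. Batteries lie inside.
- box_seat (a point): Point on the box where the lid's origin sits when home, 29 mm above the glass; axes as the box: x across, y along its 101 mm length, z up. With the lid home and latched, its origin is 0 to 1.5 mm above this point (1.5 mm of play up to the hooks).
- box_tub (a joint): Rise (m, + up) of the box on its soft foam pads: 0 at rest, about 0.25 mm per newton of pull (10 N: 2.5 mm, 20 N: 5 mm); pushed down it gives the same way to -4 mm, then is firm.
- latch_a: Snap latch, a 24 mm wide light grey sprung tongue at the box's +y end; origin at its hinge, 55 mm from the box's centre and 11 mm above the glass; its +y points outward. Upright when clicked; the lid's lip forces it outward by up to 0.2 rad on the way down. Its hook tips are 39 mm above the glass, its top 48 mm. Pressing the lid on takes 5 to 8 N in all; the force drops as they click.
- latch_b: The same latch at the box's -y end, turned by half a turn.
- shelf: Glass shelf, 180 x 900 mm (x, y), 8 mm thick, top 120 mm above the counter; origin on the counter under its centre, x pointing to the wall. Behind it, from x = +108 mm, a tiled ledge wall rises to 145 mm above the counter. Between dish and box a stretch of glass about 190 mm long is free (room to lay the lid flat), all but the peg near its back edge.
- router: Compact dark router, 110 x 85 mm (x, y), 27 mm high, origin under its centre, at one end of the shelf. To be left alone.
- bell: Hourglass-shaped blue ceramic bell, 54 mm across, 65 mm high, origin under its centre, at the other end of the shelf. To be left alone.
- peg: Blue plastic clothes peg lying on its side, 17 x 77 mm (x, y), 10 mm high, origin under its middle, near the back edge in the middle of the shelf. To be left alone.
Things that resemble listed ones, but are neither listed nor needed, are in the scene too. There is more than one size of the lid; the job needs the middle-sized.

How it is judged:
By the outcome, as a careful person would: the job done as asked, in the order asked, and still so for the second after the job is handed in, with the robot touching nothing.
It also fails if it takes over 67 s, if anything falls off the work surface, if the arm or the gripper's body presses on something with over 40 N, if the wrist force passes 120 N, or if a joint passes its speed limit or range.

ROBOT

A 6-joint arm with a two-finger parallel gripper is mounted at the origin on the work surface. World frame = base frame: x ahead of the robot, y to its left, z up, the work surface at z = 0. Lengths are in m, angles in rad, forces in N, time in s.
With the tool pointing down it reaches from about 0.3 to 0.875 m from the base axis. Payload 6.4 kg.
Tool frame: the origin (TCP) lies at the very end of the fingers, on their centre line; the grasp point (between the pads) lies 19 mm behind it (ctrl.tcp_to_grasp is the distance from the TCP to the grasp point, in m); z points along the fingers, y is the direction in which the jaws open and shut (so a half turn about z gives the same grasp; the last joint's range is limited). The gripper opens to 85 mm and grips with 20 to 120 N. Pads are 22 mm wide; open, the fingers measure 114 mm over their backs; the gripper's body (76 mm by 85 mm) begins 54 mm behind the grasp point. The pads swing forward as they close: fully open they stand 13 mm farther back than shut.
Start: joints at [-1.456, 0.181, 1.607, -0, 1.354, -0.206], TCP at [0.181, -0.546, 0.231] pointing down, gripper open.
Joint ranges: [-2.99, 2.99], [-0.89, 2.07], [0.3, 2.58], [-1.14, 4.28], [0, 2.63], [-3.12, 3.12]. Speed limits (rad/s): [2.57, 2.57, 3.01, 3.14, 3.14, 3.14].

INTERFACE

Orientations are given as a unit quaternion [w, x, y, z].
In Python, from bench import ctrl gives the robot as it stands. The module is installed in compiled form; this text tells all that it offers.
- The arm moves only by the tool drive_tool, never from a script. Its argument "deltas" is a list of rows, each an object with "slide": the shift along the tool's x, y, z as a fraction of full scale, a list of three; "delta_rot": the turn, a rotation vector about the tool's x, y, z as a fraction of full scale, a list of three; "hand": the opening, from 0 (shut) to 1 (fully open). In form: [{"slide": [tx, ty, tz], "delta_rot": [wx, wy, wz], "hand": hand}, ...]. A call has exactly 5 rows; each row shifts and turns the commanded pose from where the row before left it, along the tool's axes as they then stand; what a row does not reach is not made up. Full scale, the value 1, is 50 mm for a shift and 180 degrees for a turn. A row lasts 1/8 s, in which the tool goes at most 62.5 mm and 10.7 degrees, less where a joint would pass 70% of its speed; a pose out of reach is approached as far as the arm can. A call with a number of a shift or a turn outside -1 to 1 is refused whole. A call with a gripper value outside its range is refused whole. The fingers move at their own pace and stop on an object; the grip force is fixed at half the most. Time passes only in rows, so rows that do not move let the fingers close, or fill a call up. It gives the time, the measured TCP pose, the force and the opening at its end, in the units of the state.
- ctrl.get_obs(): the state, without advancing time (a new reading comes with each control period).
- ctrl.camera(name): name is "scene" or "top" or "wrist"; returns a dict with "frame" (384x512x3 uint8, red, green, blue), "mtx" (3x3 intrinsics, pixels), "dist" ([k1, k2, p1, p2, k3] as OpenCV has them; the pictures are not rectified), "R" (3x3) and "t" (3): a world point X has camera coordinates R X + t. Camera axes: x right, y down, z forward; pixel columns grow to the right and rows downward; lengths in m; the calibration is good to about 2 mm. A picture is of the moment at which its call begins. There is no depth.
- ctrl.hand_in(): hands the job in, once; it reports no verdict.
The state is a dict: "time_s": time; "q": joint angles; "dq": joint speeds; "joint_efforts": joint torques, N m; "eef_pos": TCP position; "eef_rot": TCP orientation; "wrist_force": force on the tool from outside, world axes, zero at the start; "torque": the same for the moment, N m; "opening": opening from 0.0 (shut) to 1.0 (fully open).
Only numpy, scipy, OpenCV 4.12 (cv2) and the standard library are available. Lean on these libraries where they do the work, as an engineer would, in place of code of your own. Each camera call takes 0.05 s, during which the arm holds its last target.

## Working session

There is one attempt and no reset: what is moved stays moved. The work goes in short steps, Python scripts to look and compute and a tool call to move; the robot and the scene stay as the last step left them, time stands still between calls to the robot, and variables do not carry over. Pictures are saved under pics/ and viewed, and the job is handed in when it is done.

Besides the shell and the picture viewer there is one more tool, called in YAML: its name, and indented under it one key for each argument. drive_tool: Moves the arm, as the interface text tells. Its arguments: {"type":"object","properties":{"deltas":{"type":"array","items":{"type":"object","properties":{"slide":{"type":"array","items":{"type":"number"}},"delta_rot":{"type":"array","items":{"type":"number"}},"hand":{"type":"number"}}}}},"required":["deltas"]}

```bash
ls; mkdir -p pics; python3 - <<'E'
from bench import ctrl
import cv2,numpy as np
o=ctrl.get_obs()
for k,v in o.items(): print(k,np.round(v,4))
print(ctrl.tcp_to_grasp)
for n in ["scene","top","wrist"]:
    c=ctrl.camera(n); cv2.imwrite(f"pics/{n}0.png",cv2.cvtColor(c["frame"],cv2.COLOR_RGB2BGR))
    print(n,np.round(c["mtx"],1).tolist(),np.round(c["dist"],3),np.round(c["R"],3).tolist(),np.round(c["t"],3), np.round(-c["R"].T@c["t"],3))
E
```

```text
pics
time_s 0.0
q [-1.4563  0.1816  1.608   0.      1.3538 -0.2063]
dq [ 0.0007  0.0009 -0.0007 -0.0004 -0.0011  0.0026]
joint_efforts [-3.00000e-04 -4.44876e+01 -3.51334e+01 -4.00000e-04  9.10000e-03
  0.00000e+00]
eef_pos [ 0.1813 -0.5451  0.2304]
eef_rot [-9.000e-04  9.872e-01  1.597e-01  0.000e+00]
wrist_force [0.4482 0.4745 0.0037]
torque [-0.0309 -0.0081  0.0354]
opening 1.0015
0.0187
scene [[374.7, 0.0, 257.1], [0.0, 374.7, 194.8], [0.0, 0.0, 1.0]] [-0.122  0.     0.     0.     0.   ] [[-0.171, 0.985, -0.01], [0.789, 0.131, -0.6], [-0.59, -0.11, -0.8]] [ 0.087 -0.338  1.297] [1.047 0.101 0.836]
top [[372.9, 0.0, 250.5], [0.0, 372.9, 186.2], [0.0, 0.0, 1.0]] [-0.043  0.     0.     0.     0.   ] [[0.03, -0.999, 0.023], [-0.989, -0.033, -0.146], [0.146, -0.019, -0.989]] [-0.036  0.568  1.058] [0.408 0.002 1.13 ]
wrist [[291.3, 0.0, 258.3], [0.0, 291.3, 192.6], [0.0, 0.0, 1.0]] [-0.006  0.     0.     0.     0.   ] [[0.315, -0.949, -0.002], [-0.898, -0.298, 0.324], [-0.308, -0.101, -0.946]] [-0.573 -0.042  0.381] [ 0.26  -0.519  0.373]
```

View pics/scene0.png

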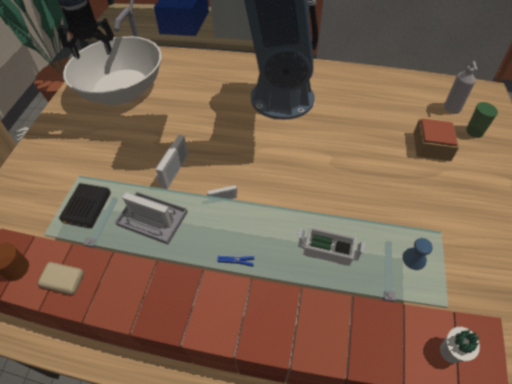

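View pics/top0.png

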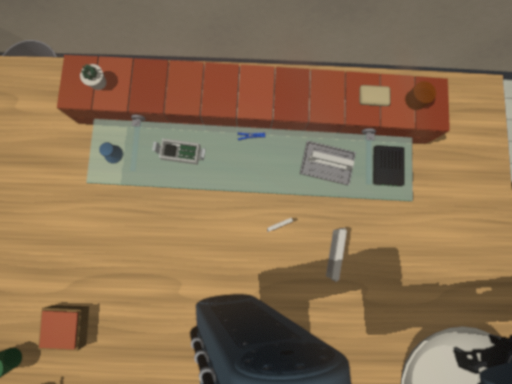

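View pics/wrist0.png

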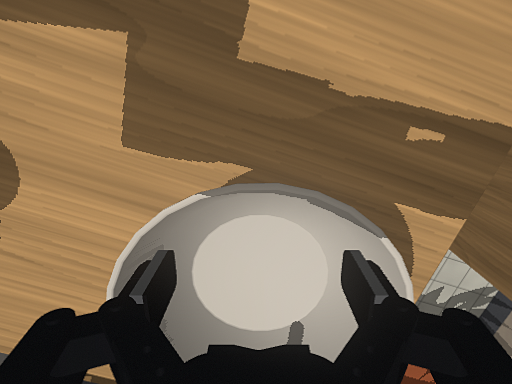

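```bash
cat > h.py <<'E'
from bench import ctrl
import cv2,numpy as np
def cam(n,save=None):
    c=ctrl.camera(n)
    if save: cv2.imwrite(f"pics/{save}.png",cv2.cvtColor(c["frame"],cv2.COLOR_RGB2BGR))
    return c
def crop(c,x,y,w,h,s,name):
    f=cv2.cvtColor(c["frame"],cv2.COLOR_RGB2BGR)[y:y+h,x:x+w]
    cv2.imwrite(f"pics/{name}.png",cv2.resize(f,None,fx=s,fy=s,interpolation=cv2.INTER_CUBIC))
def plane(c,px,z):
    p=cv2.undistortPoints(np.float64(px).reshape(-1,1,2),c["mtx"],c["dist"]).reshape(-1,2)
    d=np.c_[p,np.ones(len(p))]@c["R"]; o=-c["R"].T@c["t"]
    return o+d*((z-o[2])/d[:,2])[:,None]
def proj(c,X):
    return cv2.projectPoints(np.float64(X).reshape(-1,1,3),cv2.Rodrigues(c["R"])[0],c["t"],c["mtx"],c["dist"])[0].reshape(-1,2)
def st():
    o=ctrl.get_obs(); print("t",round(o["time_s"],2),"p",np.round(o["eef_pos"],4),"q",np.round(o["eef_rot"],4),"F",np.round(o["wrist_force"],2),"T",np.round(o["torque"],2),"op",np.round(o["opening"],3),"j",np.round(o["q"],3)); return o
E
python3 - <<'E'
from h import *
c=cam("scene"); crop(c,50,120,210,150,3.8,"s_dish"); crop(c,280,210,180,90,4.4,"s_box")
c=cam("top"); crop(c,260,110,160,180,3.3,"t_dish"); crop(c,90,110,190,80,4.2,"t_box")
E
```

```text
(no output)
```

View pics/s_dish.png

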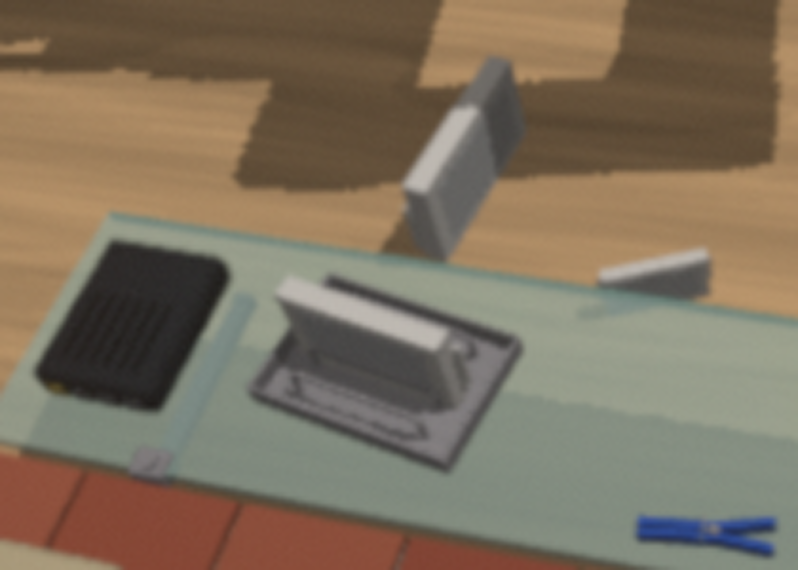

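View pics/s_box.png

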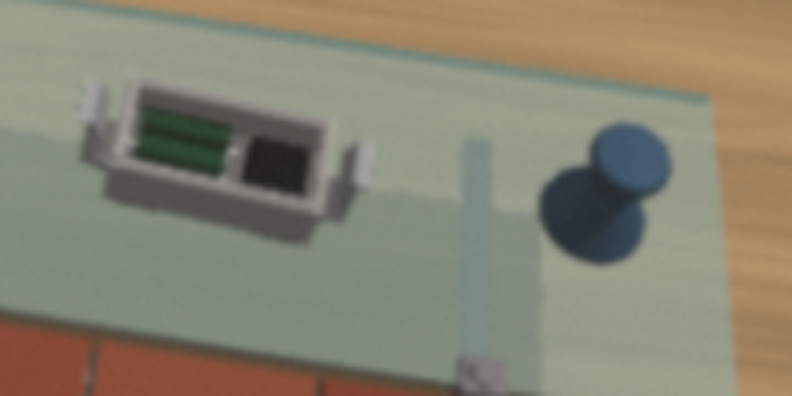

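View pics/t_dish.png

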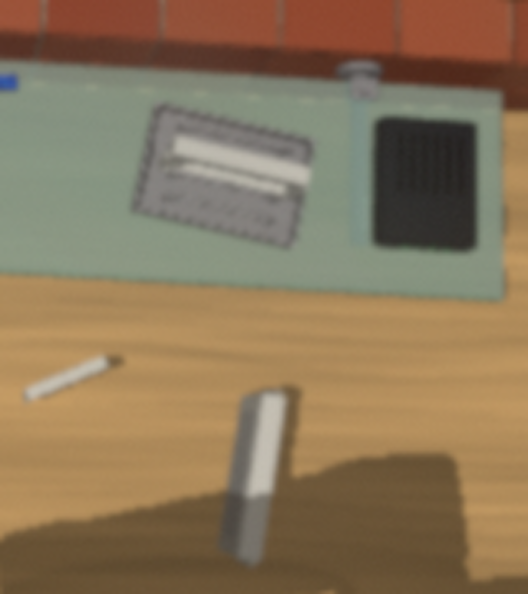

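View pics/t_box.png

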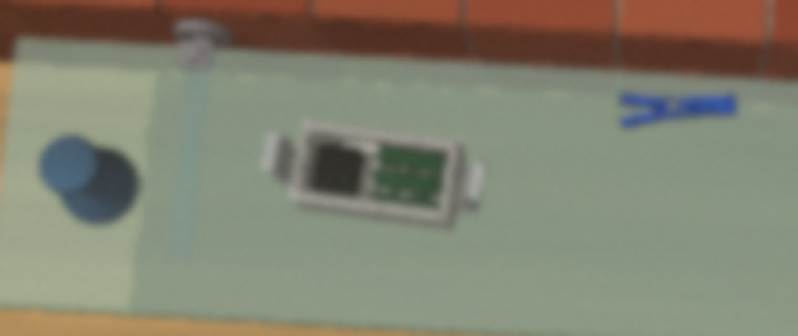

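```bash
python3 - <<'E'
from h import *
c=cam("top"); s=cam("scene")
hsv=cv2.cvtColor(c["frame"],cv2.COLOR_RGB2HSV)
# lid strip
g=c["frame"].astype(int)
m=((g.min(2)>185)&(g.max(2)-g.min(2)<40)).astype(np.uint8)
n,l,stt,ce=cv2.connectedComponentsWithStats(m)
for i in range(1,n):
    if stt[i,4]>15:
        pts=np.argwhere(l==i)[:,::-1].astype(np.float32); r=cv2.minAreaRect(pts); print(stt[i],np.round(r[0],1),np.round(r[1],1),round(r[2],1))
f=lambda cc,px,z:print(np.round(plane(cc,px,z),4).tolist())
tc=lambda x,y:(260+x/3.3,110+y/3.3)
tb=lambda x,y:(90+x/4.2,110+y/4.2)
print("shelf corners top"); f(c,[tc(502,298),tc(502,92),tb(15,40),tb(0,305)],.12)
print("lid top strip corners");f(c,[tc(174,136),tc(312,166),tc(312,186),tc(174,156)],.188)
print("dish corners");f(c,[tc(160,105),tc(312,142),tc(292,246),tc(133,212)],.123)
print("box rim corners");f(c,[tb(304,122),tb(463,143),tb(452,226),tb(292,200)],.161)
print("latch tops"); f(c,[tb(270,153),tb(477,185)],.168)
sb=lambda x,y:(280+x/4.4,210+y/4.4); sd=lambda x,y:(50+x/3.8,120+y/3.8)
print("scene box rim");f(s,[sb(130,78),sb(337,125),sb(325,212),sb(115,163)],.161)
print("scene latch tops");f(s,[sb(90,84),sb(366,145)],.168)
print("scene lid strip");f(s,[sd(282,277),sd(450,330),sd(440,352),sd(278,295)],.188)
print("peg top");f(c,[tb(622,98),tb(736,104)],.13)
print("other lids at z=.06/.03");f(c,[tc(250,392),tc(240,562)],.07);f(c,[tc(28,395),tc(105,358)],.05)
E
```

```text
shelf corners top
[[0.5326, -0.4661, 0.12], [0.7115, -0.4726, 0.12], [0.7318, 0.4297, 0.12], [0.5525, 0.4226, 0.12]]
lid top strip corners
[[0.6446, -0.1747, 0.188], [0.6244, -0.2846, 0.188], [0.6083, -0.2844, 0.188], [0.6284, -0.1748, 0.188]]
dish corners
[[0.6874, -0.1749, 0.123], [0.6601, -0.3046, 0.123], [0.5704, -0.2866, 0.123], [0.5946, -0.1528, 0.123]]
box rim corners
[[0.6705, 0.223, 0.161], [0.6602, 0.1214, 0.161], [0.6063, 0.1256, 0.161], [0.6196, 0.2272, 0.161]]
latch tops
[[0.6478, 0.2414, 0.168], [0.6316, 0.1104, 0.168]]
scene box rim
[[0.6166, 0.1326, 0.161], [0.627, 0.2323, 0.161], [0.6743, 0.2278, 0.161], [0.664, 0.1299, 0.161]]
scene latch tops
[[0.6274, 0.1138, 0.168], [0.6401, 0.2447, 0.168]]
scene lid strip
[[0.6116, -0.2795, 0.188], [0.6312, -0.1692, 0.188], [0.6465, -0.1702, 0.188], [0.6244, -0.2769, 0.188]]
peg top
[[0.7025, 0.0222, 0.13], [0.7012, -0.0531, 0.13]]
other lids at z=.06/.03
[[0.4501, -0.2642, 0.07], [0.3063, -0.2556, 0.07]]
[[0.4426, -0.0737, 0.05], [0.4769, -0.1407, 0.05]]
```

```bash
cat > plan.py <<'E'
from h import *
from scipy.spatial.transform import Rotation as R, Slerp
def rq(q): return R.from_quat([q[1],q[2],q[3],q[0]])
def down(az): # tool y azimuth az (rad), z down
    y=np.array([np.cos(az),np.sin(az),0]); z=np.array([0,0,-1.]); x=np.cross(y,z)
    return R.from_matrix(np.c_[x,y,z])
def plan(p1,r1,n,hand,p0=None,r0=None):
    o=ctrl.get_obs()
    p=np.array(o["eef_pos"]) if p0 is None else np.array(p0); r=rq(o["eef_rot"]) if r0 is None else r0
    ps=p.copy(); rv=(r.inv()*r1).as_rotvec(); rs=r
    print("total deg",np.degrees(np.linalg.norm(rv)),"dist",np.linalg.norm(p1-p))
    for i in range(1,n+1):
        tp=ps+(np.array(p1)-ps)*i/n; tr=rs*R.from_rotvec(rv*i/n)
        s=np.round(r.inv().apply(tp-p)/.05,3); d=np.round((r.inv()*tr).as_rotvec()/np.pi,4)
        p=p+r.apply(s*.05); r=r*R.from_rotvec(d*np.pi)
        print('{"slide":%s,"delta_rot":%s,"hand":%g},'%(s.tolist(),d.tolist(),hand))
    return p,r
E
python3 - <<'E'
from plan import *
plan(np.array([.626,-.228,.30]),down(np.radians(-10.4)),15,1)
E
```

```text
total deg 61.2189253396296 dist 0.5507535366429233
{"slide":[0.696, -0.215, -0.092],"delta_rot":[-0.0, -0.0, -0.0227],"hand":1},
{"slide":[0.71, -0.165, -0.092],"delta_rot":[-0.0, -0.0, -0.0226],"hand":1},
{"slide":[0.719, -0.114, -0.091],"delta_rot":[-0.0, -0.0, -0.0227],"hand":1},
{"slide":[0.726, -0.062, -0.092],"delta_rot":[-0.0, -0.0, -0.0227],"hand":1},
{"slide":[0.729, -0.01, -0.092],"delta_rot":[-0.0, -0.0, -0.0227],"hand":1},
{"slide":[0.727, 0.041, -0.092],"delta_rot":[-0.0, -0.0, -0.0226],"hand":1},
{"slide":[0.723, 0.093, -0.091],"delta_rot":[-0.0, -0.0, -0.0227],"hand":1},
{"slide":[0.714, 0.144, -0.092],"delta_rot":[-0.0, -0.0001, -0.0227],"hand":1},
{"slide":[0.702, 0.195, -0.092],"delta_rot":[-0.0, 0.0, -0.0227],"hand":1},
{"slide":[0.687, 0.244, -0.092],"delta_rot":[-0.0001, 0.0, -0.0226],"hand":1},
{"slide":[0.667, 0.292, -0.092],"delta_rot":[0.0, 0.0, -0.0227],"hand":1},
{"slide":[0.645, 0.339, -0.092],"delta_rot":[0.0, 0.0, -0.0227],"hand":1},
{"slide":[0.619, 0.385, -0.092],"delta_rot":[0.0, 0.0, -0.0227],"hand":1},
{"slide":[0.59, 0.427, -0.092],"delta_rot":[0.0, 0.0, -0.0226],"hand":1},
{"slide":[0.558, 0.468, -0.091],"delta_rot":[0.0, 0.0, -0.0227],"hand":1},
```

drive_tool:
  deltas:
    - {"slide":[0.7,-0.21,-0.09],"delta_rot":[0,0,-0.0227],"hand":1}
    - {"slide":[0.71,-0.165,-0.09],"delta_rot":[0,0,-0.0227],"hand":1}
    - {"slide":[0.72,-0.115,-0.09],"delta_rot":[0,0,-0.0227],"hand":1}
    - {"slide":[0.725,-0.06,-0.09],"delta_rot":[0,0,-0.0227],"hand":1}
    - {"slide":[0.73,-0.01,-0.09],"delta_rot":[0,0,-0.0227],"hand":1}

```text
time_s: 0.98
eef_pos: [0.3308, -0.4392, 0.254]
eef_rot: [0.0, 0.943, 0.333, 0.0]
wrist_force: [-0.5, -0.1, -0.6]
opening: 1.003
```

drive_tool:
  deltas:
    - {"slide":[0.725,0.04,-0.09],"delta_rot":[0,0,-0.0227],"hand":1}
    - {"slide":[0.72,0.095,-0.09],"delta_rot":[0,0,-0.0227],"hand":1}
    - {"slide":[0.715,0.145,-0.09],"delta_rot":[0,0,-0.0227],"hand":1}
    - {"slide":[0.7,0.195,-0.09],"delta_rot":[0,0,-0.0227],"hand":1}
    - {"slide":[0.685,0.245,-0.09],"delta_rot":[0,0,-0.0227],"hand":1}

```text
time_s: 1.6
eef_pos: [0.4788, -0.3336, 0.2765]
eef_rot: [0.0, 0.869, 0.495, -0.0]
wrist_force: [0.1, 0.2, 1.2]
opening: 0.995
```

drive_tool:
  deltas:
    - {"slide":[0.665,0.29,-0.09],"delta_rot":[0,0,-0.0227],"hand":1}
    - {"slide":[0.645,0.34,-0.09],"delta_rot":[0,0,-0.0227],"hand":1}
    - {"slide":[0.62,0.385,-0.09],"delta_rot":[0,0,-0.0227],"hand":1}
    - {"slide":[0.59,0.425,-0.09],"delta_rot":[0,0,-0.0227],"hand":1}
    - {"slide":[0.56,0.47,-0.09],"delta_rot":[0,0,-0.0227],"hand":1}

```text
time_s: 2.22
eef_pos: [0.6269, -0.2275, 0.2989]
eef_rot: [-0.0, 0.767, 0.641, -0.0]
wrist_force: [0.7, -0.9, -0.1]
opening: 0.998
```

```bash
python3 - <<'E'
from h import *
st(); c=cam("wrist","w1")
np.save("w1.npy",c,allow_pickle=True)
E
```

```text
t 2.23 p [ 0.6269 -0.2275  0.2989] q [-0.      0.7671  0.6415 -0.    ] F [ 0.67 -0.88 -0.12] T [ 0.05 -0.   -0.01] op 0.998 j [-0.526  0.34   1.276 -0.     1.526 -0.348]
```

View pics/w1.png

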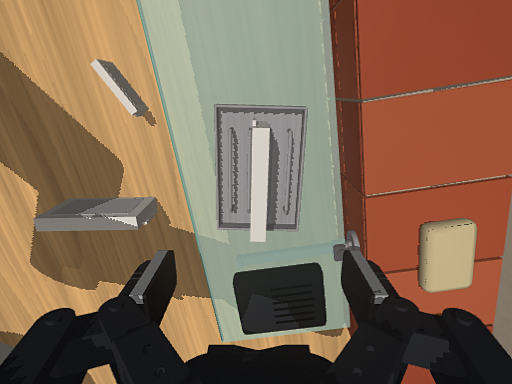

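```bash
python3 - <<'E'
from h import *
c=np.load("w1.npy",allow_pickle=True).item()
print(proj(c,[[.6269,-.2275,.2989],[.6269,-.2275,.188]]))
g=c["frame"].astype(int)
m=((g.min(2)>200)&(g.max(2)-g.min(2)<40)).astype(np.uint8)
n,l,stt,ce=cv2.connectedComponentsWithStats(m)
for i in range(1,n):
    if stt[i,4]>100:
        pts=np.argwhere(l==i)[:,::-1].astype(np.float32); r=cv2.minAreaRect(pts); b=cv2.boxPoints(r); w=plane(c,b,.188)
        print(stt[i]); print(np.round(b,1).tolist()); print(np.round(w,4).tolist(),w.mean(0), [np.linalg.norm(w[k]-w[(k+1)%4]).round(4) for k in range(4)])
crop(c,200,90,130,160,3.7,"w1c")
E
```

```text
[[260.25024968 251.76722955]
 [259.53490728 189.33429538]]
[ 95  60  42  54 101]
[[90.4000015258789, 63.70000076293945], [95.5, 59.599998474121094], [136.10000610351562, 110.0999984741211], [131.10000610351562, 114.19999694824219]]
[[0.5122, -0.099, 0.188], [0.5172, -0.0969, 0.188], [0.5372, -0.1401, 0.188], [0.5319, -0.1425, 0.188]] [ 0.52463574 -0.11961862  0.188     ] [np.float64(0.0055), np.float64(0.0476), np.float64(0.0057), np.float64(0.0478)]
[251 128  18 113 251]
[[248.3000030517578, 239.89999389648438], [252.6999969482422, 127.4000015258789], [268.29998779296875, 128.0], [264.0, 240.5]]
[[0.607, -0.2766, 0.188], [0.631, -0.1716, 0.188], [0.6441, -0.1745, 0.188], [0.6219, -0.28, 0.188]] [ 0.62597902 -0.2256696   0.188     ] [np.float64(0.1078), np.float64(0.0134), np.float64(0.1079), np.float64(0.0153)]
```

View pics/w1c.png

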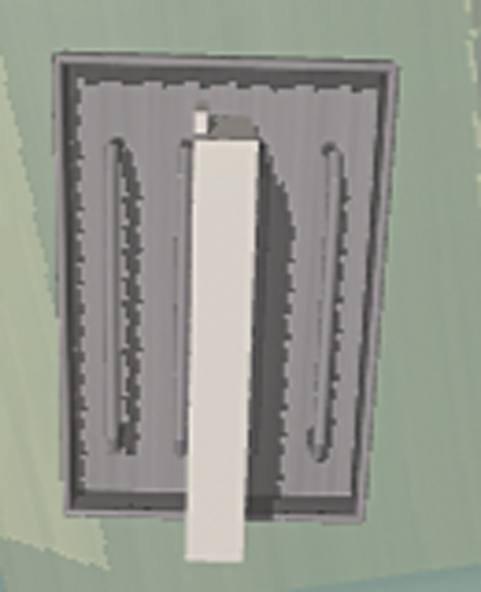

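drive_tool:
  deltas:
    - {"slide":[0.03,-0.025,0.7],"delta_rot":[0,0,0.006],"hand":1}
    - {"slide":[0,0,0.8],"delta_rot":[0,0,0],"hand":0.8}
    - {"slide":[0,0,0.7],"delta_rot":[0,0,0],"hand":0.6}
    - {"slide":[0,0,0.4],"delta_rot":[0,0,0],"hand":0.5}
    - {"slide":[0,0,0.08],"delta_rot":[0,0,0],"hand":0.5}

```text
time_s: 2.9
eef_pos: [0.6243, -0.2264, 0.1634]
eef_rot: [-0.001, 0.774, 0.633, -0.0]
wrist_force: [-0.3, 0.6, 0.6]
opening: 0.501
```

```bash
python3 - <<'E'
from h import *
st(); c=cam("wrist","w2"); crop(c,130,80,260,200,3,"w2c")
E
```

```text
t 2.9 p [ 0.6243 -0.2264  0.1634] q [-1.100e-03  7.740e-01  6.332e-01 -4.000e-04] F [-0.31  0.62  0.63] T [-0.04 -0.02 -0.06] op 0.501 j [-0.526  0.437  1.422 -0.     1.285 -0.327]
```

View pics/w2c.png

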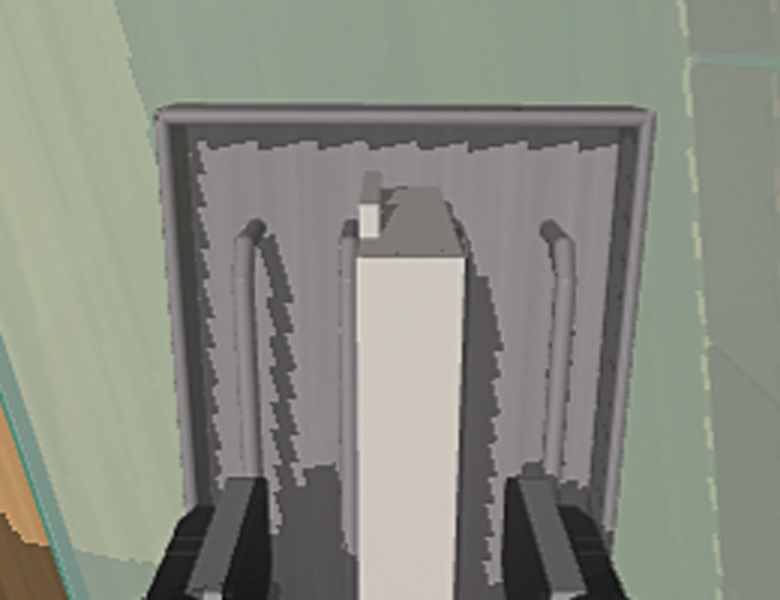

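drive_tool:
  deltas:
    - {"slide":[0,0.035,0],"delta_rot":[0,0,0],"hand":0.3}
    - {"slide":[0,0,0],"delta_rot":[0,0,0],"hand":0}
    - {"slide":[0,0,0],"delta_rot":[0,0,0],"hand":0}
    - {"slide":[0,0,0],"delta_rot":[0,0,0],"hand":0}
    - {"slide":[0,0,0],"delta_rot":[0,0,0],"hand":0}

```text
time_s: 3.58
eef_pos: [0.6279, -0.2277, 0.1669]
eef_rot: [0.002, 0.774, 0.633, 0.001]
wrist_force: [0.7, -0.2, 6.4]
opening: 0.155
```

drive_tool:
  deltas:
    - {"slide":[0,0,-0.15],"delta_rot":[0,0,0],"hand":0}
    - {"slide":[0,0,-0.3],"delta_rot":[0,0,0],"hand":0}
    - {"slide":[0,0,-0.5],"delta_rot":[0,0,0],"hand":0}
    - {"slide":[0,0,-0.5],"delta_rot":[0,0,0],"hand":0}
    - {"slide":[0,0,-0.4],"delta_rot":[0,0,0],"hand":0}

```text
time_s: 4.2
eef_pos: [0.6268, -0.227, 0.2593]
eef_rot: [0.0, 0.774, 0.633, 0.0]
wrist_force: [-0.8, 0.0, -0.7]
opening: 0.154
```

```bash
python3 - <<'E'
from h import *
st(); c=cam("wrist"); crop(c,130,80,260,300,2,"w3c");c=cam("scene");crop(c,50,120,210,150,3.8,"s3")
E
```

```text
t 4.2 p [ 0.6268 -0.227   0.2593] q [4.000e-04 7.739e-01 6.333e-01 1.000e-04] F [-0.82  0.03 -0.73] T [ 0.02 -0.01  0.04] op 0.154 j [-0.525  0.361  1.327 -0.     1.453 -0.326]
```

View pics/w3c.png

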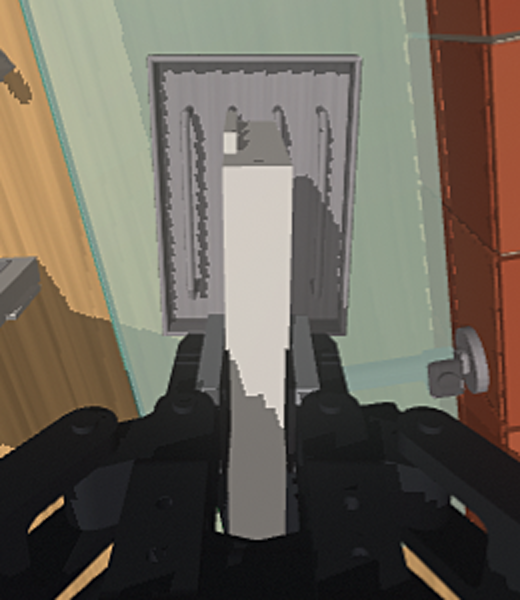

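View pics/s3.png

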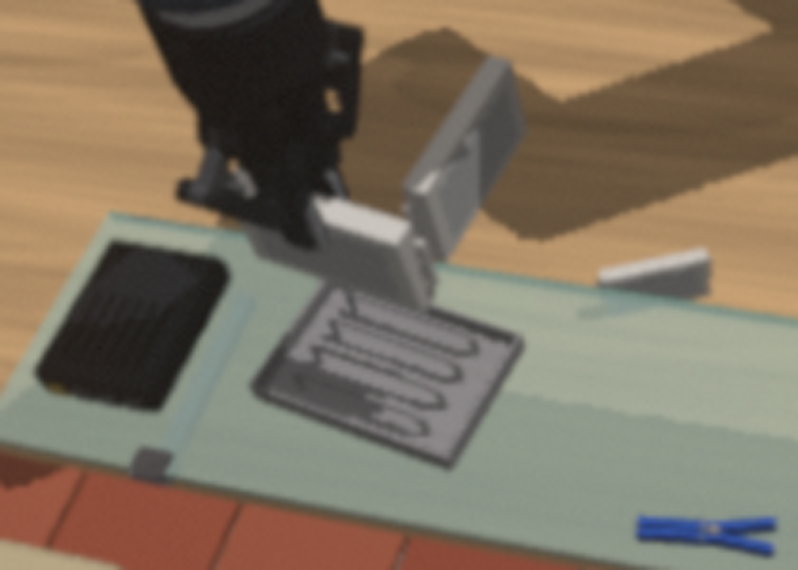

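```bash
python3 - <<'E'
from plan import *
r=down(np.radians(-7))*R.from_rotvec([-np.radians(62),0,0])
print(r.as_matrix().round(2))
p,r1=plan(np.array([.605,-.02,.21]),r,10,0)
plan(np.array([.613,-.02,.149]),r,5,0,p,r1)
E
```

```text
[[ 0.12  0.47  0.88]
 [ 0.99 -0.06 -0.11]
 [ 0.    0.88 -0.47]]
total deg 61.865108253421575 dist 0.21502644103371066
{"slide":[0.398, -0.127, 0.101],"delta_rot":[-0.0343, 0.0014, -0.0022],"hand":0},
{"slide":[0.399, -0.135, 0.088],"delta_rot":[-0.0342, 0.0014, -0.0021],"hand":0},
{"slide":[0.399, -0.141, 0.075],"delta_rot":[-0.0343, 0.0013, -0.0022],"hand":0},
{"slide":[0.4, -0.146, 0.061],"delta_rot":[-0.0343, 0.0014, -0.0022],"hand":0},
{"slide":[0.401, -0.149, 0.048],"delta_rot":[-0.0343, 0.0014, -0.0022],"hand":0},
{"slide":[0.401, -0.15, 0.032],"delta_rot":[-0.0342, 0.0014, -0.0021],"hand":0},
{"slide":[0.403, -0.15, 0.019],"delta_rot":[-0.0343, 0.0013, -0.0022],"hand":0},
{"slide":[0.403, -0.149, 0.004],"delta_rot":[-0.0343, 0.0014, -0.0022],"hand":0},
{"slide":[0.405, -0.146, -0.01],"delta_rot":[-0.0343, 0.0014, -0.0021],"hand":0},
{"slide":[0.405, -0.141, -0.024],"delta_rot":[-0.0342, 0.0014, -0.0022],"hand":0},
total deg 0.006466655536552378 dist 0.06152056532722002
{"slide":[0.004, -0.201, 0.143],"delta_rot":[-0.0, -0.0, 0.0],"hand":0},
{"slide":[0.004, -0.2, 0.142],"delta_rot":[-0.0, -0.0, 0.0],"hand":0},
{"slide":[0.004, -0.201, 0.143],"delta_rot":[-0.0, -0.0, 0.0],"hand":0},
{"slide":[0.004, -0.2, 0.142],"delta_rot":[-0.0, -0.0, 0.0],"hand":0},
{"slide":[0.004, -0.201, 0.143],"delta_rot":[-0.0, -0.0, 0.0],"hand":0},
```

drive_tool:
  deltas:
    - {"slide":[0.4,-0.125,0.1],"delta_rot":[-0.0343,0.0014,-0.0022],"hand":0}
    - {"slide":[0.4,-0.135,0.09],"delta_rot":[-0.0343,0.0014,-0.0022],"hand":0}
    - {"slide":[0.4,-0.14,0.075],"delta_rot":[-0.0343,0.0014,-0.0022],"hand":0}
    - {"slide":[0.4,-0.145,0.06],"delta_rot":[-0.0343,0.0014,-0.0022],"hand":0}
    - {"slide":[0.4,-0.15,0.05],"delta_rot":[-0.0343,0.0014,-0.0022],"hand":0}

```text
time_s: 4.92
eef_pos: [0.6145, -0.1221, 0.2311]
eef_rot: [0.2, 0.735, 0.623, 0.178]
wrist_force: [0.3, 0.3, -0.8]
opening: 0.152
```

drive_tool:
  deltas:
    - {"slide":[0.4,-0.15,0.03],"delta_rot":[-0.0343,0.0014,-0.0022],"hand":0}
    - {"slide":[0.4,-0.15,0.02],"delta_rot":[-0.0343,0.0014,-0.0022],"hand":0}
    - {"slide":[0.4,-0.15,0.005],"delta_rot":[-0.0343,0.0014,-0.0022],"hand":0}
    - {"slide":[0.4,-0.145,-0.01],"delta_rot":[-0.0343,0.0014,-0.0022],"hand":0}
    - {"slide":[0.4,-0.14,-0.025],"delta_rot":[-0.0343,0.0014,-0.0022],"hand":0}

```text
time_s: 5.55
eef_pos: [0.6113, -0.0338, 0.2152]
eef_rot: [0.334, 0.662, 0.591, 0.318]
wrist_force: [-0.3, 0.7, -0.2]
opening: 0.156
```

```bash
python3 - <<'E'
from plan import *
o=st(); print(rq(o["eef_rot"]).as_matrix().round(3))
c=cam("scene");crop(c,100,110,260,180,3,"s4")
r=down(np.radians(-7))*R.from_rotvec([-np.radians(62),0,0])
plan(np.array([.613,-.02,.149]),r,4,0)
E
```

```text
t 5.55 p [ 0.6113 -0.0338  0.2152] q [0.334  0.6615 0.5914 0.3179] F [-0.33  0.74 -0.16] T [0.01 0.42 0.02] op 0.156 j [-0.378 -0.128  2.269  1.319  0.251 -1.455]
[[ 0.098  0.57   0.816]
 [ 0.995 -0.077 -0.066]
 [ 0.025  0.818 -0.575]]
total deg 7.3622582845566695 dist 0.06660511477129538
{"slide":[0.056, -0.266, 0.192],"delta_rot":[-0.0098, -0.0028, -0.0008],"hand":0},
{"slide":[0.058, -0.272, 0.183],"delta_rot":[-0.0098, -0.0028, -0.0008],"hand":0},
{"slide":[0.06, -0.278, 0.175],"delta_rot":[-0.0098, -0.0028, -0.0007],"hand":0},
{"slide":[0.062, -0.282, 0.165],"delta_rot":[-0.0098, -0.0029, -0.0008],"hand":0},
```

View pics/s4.png

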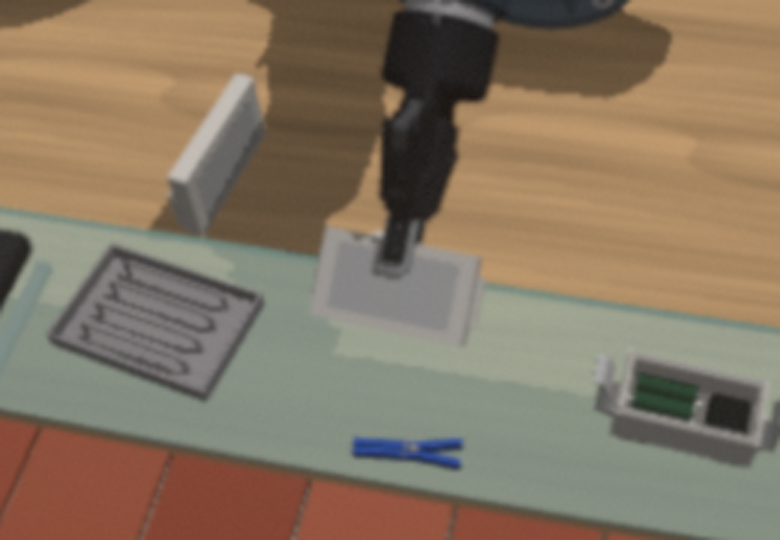

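drive_tool:
  deltas:
    - {"slide":[0.05,-0.24,0.17],"delta_rot":[-0.008,-0.0025,0],"hand":0}
    - {"slide":[0.05,-0.24,0.16],"delta_rot":[-0.008,-0.0025,0],"hand":0}
    - {"slide":[0.05,-0.24,0.15],"delta_rot":[-0.008,-0.0025,0],"hand":0}
    - {"slide":[0.05,-0.2,0.12],"delta_rot":[-0.008,-0.0025,0],"hand":0}
    - {"slide":[0.05,-0.06,0.04],"delta_rot":[-0.008,-0.0025,0],"hand":0}

```text
time_s: 6.22
eef_pos: [0.6141, -0.0201, 0.168]
eef_rot: [0.376, 0.647, 0.569, 0.342]
wrist_force: [0.9, -0.1, -0.5]
opening: 0.156
```

```bash
python3 - <<'E'
from plan import *
o=st(); print(rq(o["eef_rot"]).as_matrix().round(3))
c=cam("scene");crop(c,100,110,260,180,3,"s5")
c=cam("wrist","w5")
E
```

```text
t 6.22 p [ 0.6141 -0.0201  0.168 ] q [0.3765 0.6466 0.5688 0.3415] F [ 0.9  -0.12 -0.54] T [0.08 0.53 0.02] op 0.156 j [-0.324  0.044  2.329  2.559  0.34  -2.674]
[[ 0.12   0.478  0.87 ]
 [ 0.993 -0.07  -0.098]
 [ 0.013  0.875 -0.483]]
```

View pics/s5.png

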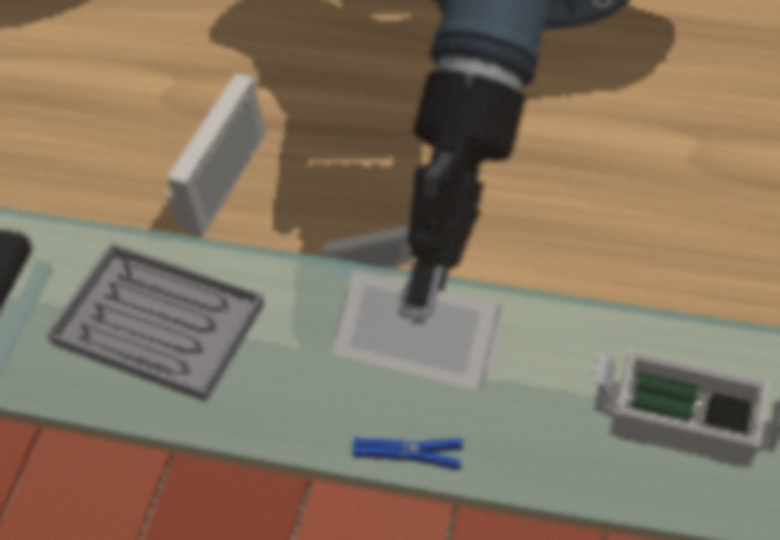

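View pics/w5.png

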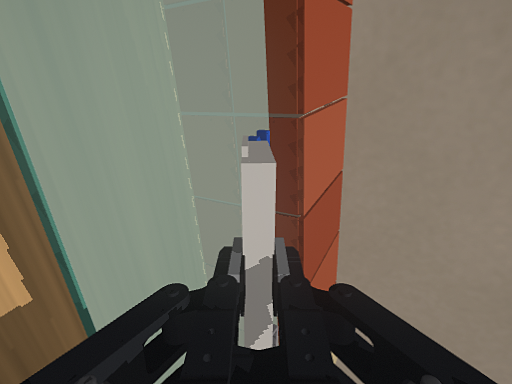

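drive_tool:
  deltas:
    - {"slide":[0,-0.1,0.055],"delta_rot":[0,0,0],"hand":0}
    - {"slide":[0,-0.1,0.055],"delta_rot":[0,0,0],"hand":0}
    - {"slide":[0,-0.07,0.04],"delta_rot":[0,0,0],"hand":0}
    - {"slide":[0,-0.06,0.035],"delta_rot":[0,0,0],"hand":0}
    - {"slide":[0,0,0],"delta_rot":[0,0,0],"hand":0}

```text
time_s: 6.95
eef_pos: [0.615, -0.0201, 0.1504]
eef_rot: [0.377, 0.646, 0.569, 0.342]
wrist_force: [-0.1, -0.5, -0.7]
opening: 0.154
```

```bash
python3 - <<'E'
from plan import *
o=st(); print(rq(o["eef_rot"]).as_matrix().round(3))
c=cam("scene");crop(c,180,160,100,80,7,"s6")
E
```

```text
t 6.95 p [ 0.615  -0.0201  0.1504] q [0.3772 0.6461 0.5686 0.3419] F [-0.07 -0.53 -0.73] T [0.08 0.49 0.03] op 0.154 j [-0.323  0.102  2.327  2.64   0.391 -2.76 ]
[[ 0.12   0.477  0.871]
 [ 0.993 -0.069 -0.099]
 [ 0.013  0.876 -0.482]]
```

View pics/s6.png

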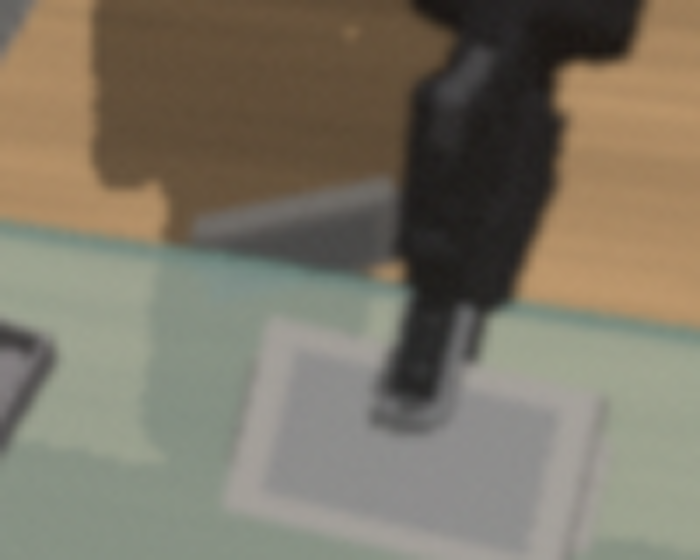

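drive_tool:
  deltas:
    - {"slide":[0,-0.035,0.02],"delta_rot":[0,0,0],"hand":0}
    - {"slide":[0,-0.035,0.02],"delta_rot":[0,0,0],"hand":0}
    - {"slide":[0,-0.035,0.02],"delta_rot":[0,0,0],"hand":0}
    - {"slide":[0,0,0],"delta_rot":[0,0,0],"hand":0}
    - {"slide":[0,0,0],"delta_rot":[0,0,0],"hand":0}

```text
time_s: 7.62
eef_pos: [0.6165, -0.0201, 0.1469]
eef_rot: [0.379, 0.645, 0.568, 0.344]
wrist_force: [-2.9, 0.4, 6.5]
opening: 0.154
```

drive_tool:
  deltas:
    - {"slide":[0,0.02,-0.01],"delta_rot":[0,0,0],"hand":0.15}
    - {"slide":[0,0,0],"delta_rot":[0,0,0],"hand":0.2}
    - {"slide":[0,0,0],"delta_rot":[0,0,0],"hand":0.26}
    - {"slide":[0,0,0],"delta_rot":[0,0,0],"hand":0.28}
    - {"slide":[0,0,0],"delta_rot":[0,0,0],"hand":0.28}

```text
time_s: 8.25
eef_pos: [0.615, -0.0201, 0.1455]
eef_rot: [0.377, 0.646, 0.569, 0.342]
wrist_force: [-0.3, -0.1, -1.1]
opening: 0.281
```

```bash
python3 - <<'E'
from plan import *
o=st()
c=cam("scene");crop(c,180,160,100,80,7,"s7")
c=cam("wrist","w7")
E
```

```text
t 8.25 p [ 0.615  -0.0201  0.1455] q [0.3772 0.6461 0.5686 0.3419] F [-0.34 -0.09 -1.06] T [ 0.06  0.51 -0.04] op 0.281 j [-0.323  0.118  2.327  2.659  0.404 -2.78 ]
```

View pics/s7.png

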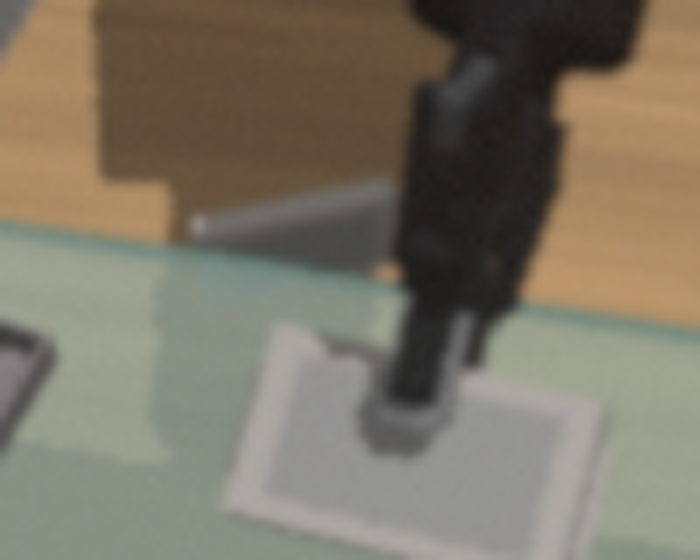

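View pics/w7.png

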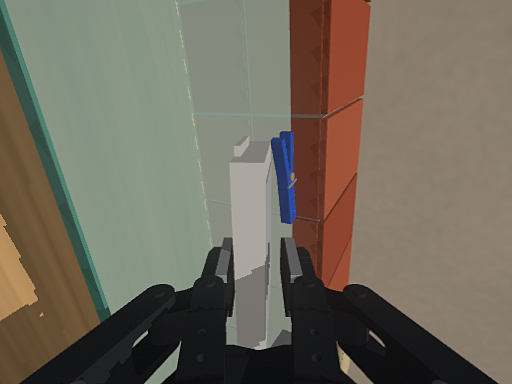

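drive_tool:
  deltas:
    - {"slide":[0,-0.02,-0.2],"delta_rot":[0,0,0],"hand":0.28}
    - {"slide":[0,0,-0.35],"delta_rot":[0,0,0],"hand":0.28}
    - {"slide":[0,0,-0.4],"delta_rot":[0,0,0],"hand":0.28}
    - {"slide":[0,0,-0.4],"delta_rot":[0,0,0],"hand":0.28}
    - {"slide":[0,0,-0.3],"delta_rot":[0,0,0],"hand":0.28}

```text
time_s: 8.98
eef_pos: [0.5418, -0.0117, 0.185]
eef_rot: [0.378, 0.646, 0.569, 0.342]
wrist_force: [0.5, 0.3, 0.5]
opening: 0.283
```

```bash
python3 - <<'E'
from plan import *
o=st()
c=cam("scene");crop(c,150,150,230,130,3.4,"s8")
c=cam("top");crop(c,150,100,220,130,3.6,"t8")
E
```

```text
t 8.97 p [ 0.5418 -0.0117  0.185 ] q [0.3776 0.6459 0.5685 0.342 ] F [0.48 0.25 0.51] T [0.07 0.46 0.04] op 0.283 j [-0.386 -0.216  2.505  2.258  0.311 -2.402]
```

View pics/s8.png

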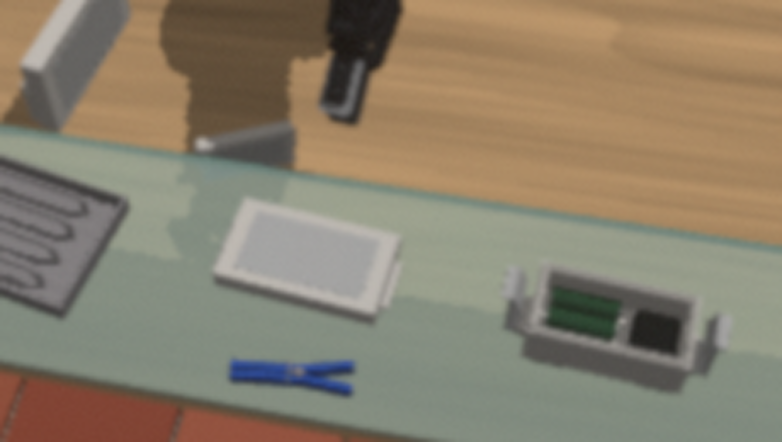

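View pics/t8.png

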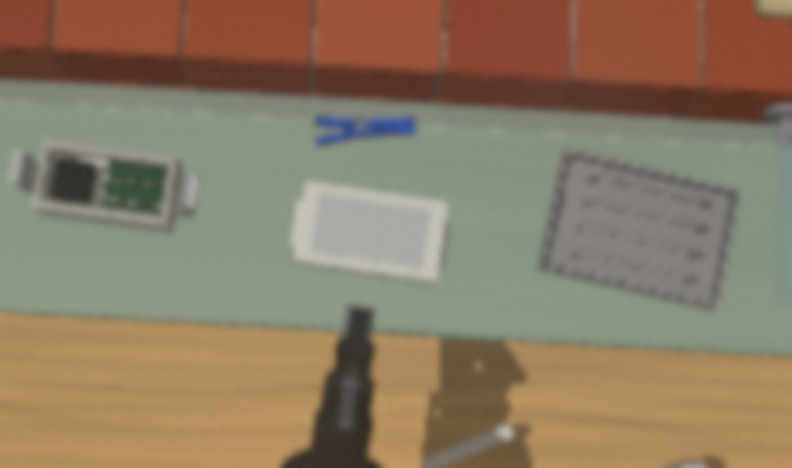

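```bash
python3 - <<'E'
from plan import *
plan(np.array([.615,-.02,.29]),down(np.radians(-7)),12,1)
E
```

```text
total deg 61.33622109572693 dist 0.12781583575187
{"slide":[0.003, 0.212, 0.024],"delta_rot":[0.0284, -0.0003, -0.0001],"hand":1},
{"slide":[0.003, 0.213, 0.005],"delta_rot":[0.0284, -0.0003, -0.0001],"hand":1},
{"slide":[0.002, 0.212, -0.014],"delta_rot":[0.0284, -0.0003, -0.0001],"hand":1},
{"slide":[0.003, 0.211, -0.033],"delta_rot":[0.0284, -0.0004, -0.0001],"hand":1},
{"slide":[0.002, 0.206, -0.052],"delta_rot":[0.0284, -0.0003, -0.0001],"hand":1},
{"slide":[0.003, 0.202, -0.069],"delta_rot":[0.0284, -0.0003, -0.0001],"hand":1},
{"slide":[0.002, 0.194, -0.088],"delta_rot":[0.0284, -0.0003, -0.0001],"hand":1},
{"slide":[0.002, 0.186, -0.104],"delta_rot":[0.0284, -0.0003, -0.0002],"hand":1},
{"slide":[0.002, 0.175, -0.121],"delta_rot":[0.0283, -0.0004, -0.0001],"hand":1},
{"slide":[0.001, 0.164, -0.135],"delta_rot":[0.0284, -0.0003, -0.0001],"hand":1},
{"slide":[0.002, 0.152, -0.15],"delta_rot":[0.0284, -0.0003, -0.0001],"hand":1},
{"slide":[0.001, 0.138, -0.163],"delta_rot":[0.0284, -0.0003, -0.0001],"hand":1},
```

drive_tool:
  deltas:
    - {"slide":[0,0.22,-0.03],"delta_rot":[0.02,0,0],"hand":0.3}
    - {"slide":[0,0.22,-0.03],"delta_rot":[0.02,0,0],"hand":0.3}
    - {"slide":[0,0.22,-0.03],"delta_rot":[0.02,0,0],"hand":0.6}
    - {"slide":[0,0.22,-0.03],"delta_rot":[0.02,0,0],"hand":1}
    - {"slide":[0,0.22,-0.03],"delta_rot":[0.02,0,0],"hand":1}

```text
time_s: 9.7
eef_pos: [0.5582, 0.0016, 0.2091]
eef_rot: [0.304, 0.668, 0.606, 0.307]
wrist_force: [-0.2, -0.0, 0.1]
opening: 0.914
```

```bash
python3 - <<'E'
from plan import *
st()
plan(np.array([.615,-.02,.29]),down(np.radians(-7)),10,1)
E
```

```text
t 9.7 p [0.5582 0.0016 0.2091] q [0.3043 0.6681 0.6056 0.3071] F [-0.22 -0.04  0.08] T [0.03 0.35 0.03] op 0.914 j [-0.349 -0.278  2.359  0.907  0.301 -1.025]
total deg 51.24991085266394 dist 0.10122668930009343
{"slide":[-0.027, 0.2, -0.011],"delta_rot":[0.0284, -0.0019, 0.0007],"hand":1},
{"slide":[-0.028, 0.199, -0.029],"delta_rot":[0.0284, -0.0018, 0.0007],"hand":1},
{"slide":[-0.027, 0.195, -0.047],"delta_rot":[0.0284, -0.0019, 0.0008],"hand":1},
{"slide":[-0.026, 0.19, -0.063],"delta_rot":[0.0284, -0.0019, 0.0007],"hand":1},
{"slide":[-0.027, 0.184, -0.08],"delta_rot":[0.0284, -0.0018, 0.0007],"hand":1},
{"slide":[-0.027, 0.177, -0.096],"delta_rot":[0.0284, -0.0019, 0.0007],"hand":1},
{"slide":[-0.027, 0.167, -0.111],"delta_rot":[0.0284, -0.0019, 0.0007],"hand":1},
{"slide":[-0.028, 0.156, -0.126],"delta_rot":[0.0284, -0.0018, 0.0007],"hand":1},
{"slide":[-0.028, 0.145, -0.138],"delta_rot":[0.0284, -0.0019, 0.0008],"hand":1},
{"slide":[-0.028, 0.132, -0.151],"delta_rot":[0.0284, -0.0019, 0.0007],"hand":1},
```

drive_tool:
  deltas:
    - {"slide":[-0.03,0.2,-0.01],"delta_rot":[0.0284,-0.0019,0.0007],"hand":1}
    - {"slide":[-0.03,0.2,-0.03],"delta_rot":[0.0284,-0.0019,0.0007],"hand":1}
    - {"slide":[-0.03,0.195,-0.05],"delta_rot":[0.0284,-0.0019,0.0007],"hand":1}
    - {"slide":[-0.03,0.19,-0.065],"delta_rot":[0.0284,-0.0019,0.0007],"hand":1}
    - {"slide":[-0.03,0.185,-0.08],"delta_rot":[0.0284,-0.0019,0.0007],"hand":1}

```text
time_s: 10.32
eef_pos: [0.5853, -0.0069, 0.249]
eef_rot: [0.162, 0.722, 0.651, 0.168]
wrist_force: [-0.3, 0.1, -0.9]
opening: 1.0
```

drive_tool:
  deltas:
    - {"slide":[-0.03,0.175,-0.095],"delta_rot":[0.0284,-0.0019,0.0007],"hand":1}
    - {"slide":[-0.03,0.165,-0.11],"delta_rot":[0.0284,-0.0019,0.0007],"hand":1}
    - {"slide":[-0.03,0.155,-0.125],"delta_rot":[0.0284,-0.0019,0.0007],"hand":1}
    - {"slide":[-0.03,0.145,-0.14],"delta_rot":[0.0284,-0.0019,0.0007],"hand":1}
    - {"slide":[-0.03,0.13,-0.15],"delta_rot":[0.0284,-0.0019,0.0007],"hand":1}

```text
time_s: 10.95
eef_pos: [0.6125, -0.0179, 0.2898]
eef_rot: [0.007, 0.746, 0.666, 0.01]
wrist_force: [0.5, 0.1, -0.8]
opening: 0.999
```

```bash
python3 - <<'E'
from plan import *
st(); c=cam("wrist","w9"); np.save("w9.npy",c,allow_pickle=True)
E
```

```text
t 10.95 p [ 0.6125 -0.0179  0.2898] q [0.0065 0.7461 0.6657 0.0099] F [ 0.46  0.08 -0.78] T [-0.01  0.04 -0.01] op 0.999 j [-0.227  0.206  1.46   0.009  1.454 -0.114]
```

View pics/w9.png

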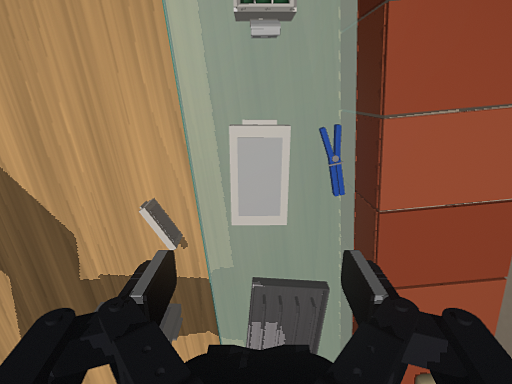

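```bash
cat > lid.py <<'E'
from plan import *
def lidpose(c,z,roi):
    x,y,w,h=roi
    g=c["frame"].astype(int)
    m=((g.min(2)>150)&(g[...,0]>=g[...,1]-4)).astype(np.uint8)
    mm=np.zeros_like(m); mm[y:y+h,x:x+w]=m[y:y+h,x:x+w]
    cs,_=cv2.findContours(mm,cv2.RETR_EXTERNAL,cv2.CHAIN_APPROX_NONE)
    k=max(cs,key=cv2.contourArea)
    mk=cv2.drawContours(np.zeros_like(m),[k],-1,1,-1)
    mk=cv2.morphologyEx(mk,cv2.MORPH_OPEN,np.ones((41,41),np.uint8))
    k=max(cv2.findContours(mk,cv2.RETR_EXTERNAL,cv2.CHAIN_APPROX_NONE)[0],key=cv2.contourArea)
    w=plane(c,k[:,0,:].astype(float),z)
    r=cv2.minAreaRect((w[:,:2]*1000).astype(np.float32)); b=cv2.boxPoints(r)
    print("ctr",np.round(r[0],1),"size",np.round(r[1],1),"ang",round(r[2],2)); print(np.round(b,1).tolist(), cv2.minAreaRect(k)[0:3])
    return r
E
python3 - <<'E'
from lid import *
c=np.load("w9.npy",allow_pickle=True).item()
lidpose(c,.135,(215,115,90,120))
E
```

```text
ctr [615.8 -18.8] size [107.8  62. ] ang 83.07
[[578.5, -68.5999984741211], [640.0999755859375, -76.0999984741211], [653.0999755859375, 31.0], [591.5, 38.5]] ((259.0, 175.0), (98.0, 58.0), 90.0)
```

```bash
python3 - <<'E'
from plan import *
p,r=plan(np.array([.6158,-.0188,.15]),down(np.radians(-6.93)),4,1)
E
```

```text
total deg 1.3584380611304294 dist 0.14058196599975065
{"slide":[-0.003, -0.007, 0.703],"delta_rot":[0.0018, -0.0005, 0.0005],"hand":1},
{"slide":[-0.002, -0.004, 0.703],"delta_rot":[0.0017, -0.0004, 0.0005],"hand":1},
{"slide":[-0.001, 0.0, 0.703],"delta_rot":[0.0018, -0.0005, 0.0005],"hand":1},
{"slide":[-0.0, 0.005, 0.703],"delta_rot":[0.0018, -0.0004, 0.0005],"hand":1},
```

drive_tool:
  deltas:
    - {"slide":[-0.003,-0.007,0.7],"delta_rot":[0.0018,-0.0005,0.0005],"hand":1}
    - {"slide":[-0.002,-0.004,0.7],"delta_rot":[0.0018,-0.0005,0.0005],"hand":1}
    - {"slide":[0,0,0.7],"delta_rot":[0.0018,-0.0005,0.0005],"hand":1}
    - {"slide":[0,0.005,0.6],"delta_rot":[0.0018,-0.0005,0.0005],"hand":1}
    - {"slide":[0,0,0.1],"delta_rot":[0,0,0],"hand":0.9}

```text
time_s: 11.62
eef_pos: [0.6124, -0.018, 0.1468]
eef_rot: [-0.0, 0.749, 0.663, -0.0]
wrist_force: [-0.3, -0.2, 0.9]
opening: 0.899
```

```bash
python3 - <<'E'
from lid import *
st(); c=cam("wrist","w10"); 
E
```

```text
t 11.62 p [ 0.6124 -0.018   0.1468] q [-3.000e-04  7.486e-01  6.630e-01 -4.000e-04] F [-0.27 -0.24  0.86] T [-0.01  0.01 -0.04] op 0.899 j [-0.223  0.348  1.58  -0.     1.215 -0.101]
```

View pics/w10.png

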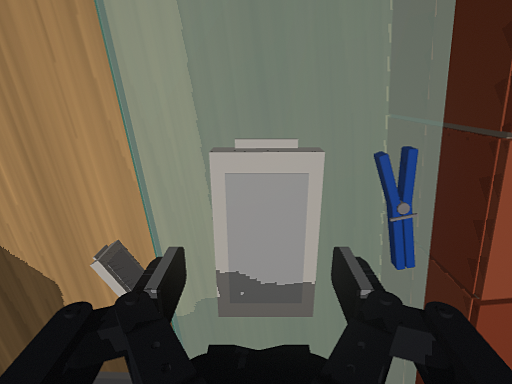

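drive_tool:
  deltas:
    - {"slide":[0,0.065,0.2],"delta_rot":[0,0,0],"hand":0.9}
    - {"slide":[0,0,0.2],"delta_rot":[0,0,0],"hand":0.85}
    - {"slide":[0,0,0.1],"delta_rot":[0,0,0],"hand":0.82}
    - {"slide":[0,0,0],"delta_rot":[0,0,0],"hand":0.82}
    - {"slide":[0,0,0],"delta_rot":[0,0,0],"hand":0.82}

```text
time_s: 12.3
eef_pos: [0.618, -0.0195, 0.1254]
eef_rot: [0.003, 0.749, 0.663, 0.001]
wrist_force: [0.1, -0.1, 0.0]
opening: 0.821
```

```bash
python3 - <<'E'
from lid import *
st(); c=cam("wrist","w11"); crop(c,130,180,260,180,3,"w11")
E
```

```text
t 12.3 p [ 0.618  -0.0195  0.1254] q [0.0026 0.7489 0.6626 0.0009] F [ 0.1  -0.15  0.05] T [0.01 0.02 0.  ] op 0.821 j [-0.222  0.381  1.583 -0.002  1.173 -0.099]
```

View pics/w11.png

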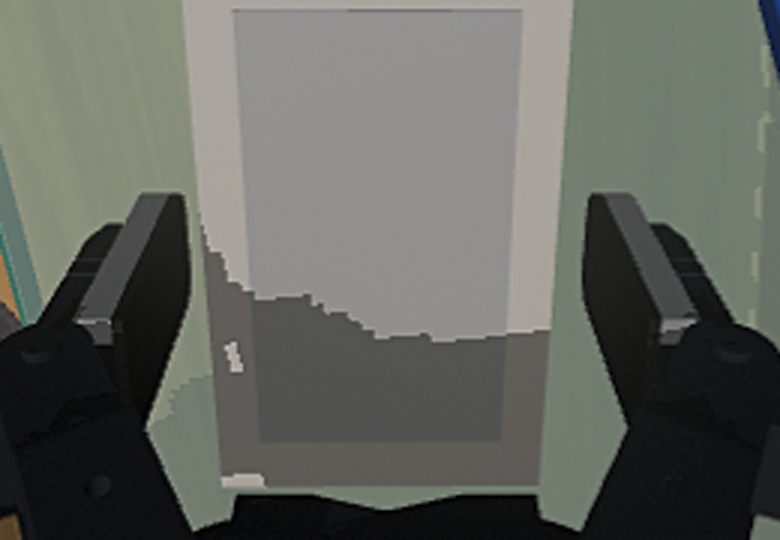

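drive_tool:
  deltas:
    - {"slide":[0,-0.03,0.06],"delta_rot":[0,0,0],"hand":0.82}
    - {"slide":[0,0,0.04],"delta_rot":[0,0,0],"hand":0.8}
    - {"slide":[0,0,0],"delta_rot":[0,0,0],"hand":0.78}
    - {"slide":[0,0,0],"delta_rot":[0,0,0],"hand":0.76}
    - {"slide":[0,0,0],"delta_rot":[0,0,0],"hand":0.76}

```text
time_s: 12.98
eef_pos: [0.6164, -0.0193, 0.1201]
eef_rot: [0.002, 0.749, 0.663, 0.001]
wrist_force: [-0.4, 0.2, -0.4]
opening: 0.757
```

```bash
python3 - <<'E'
from lid import *
st(); c=cam("wrist","w12"); crop(c,130,180,260,180,3,"w12")
st()
E
```

```text
t 12.97 p [ 0.6164 -0.0193  0.1201] q [2.500e-03 7.490e-01 6.626e-01 7.000e-04] F [-0.44  0.2  -0.43] T [ 0.04 -0.02  0.03] op 0.757 j [-0.223  0.384  1.59  -0.002  1.163 -0.1  ]
t 13.03 p [ 0.6164 -0.0193  0.1201] q [2.500e-03 7.490e-01 6.626e-01 7.000e-04] F [ 0.06 -0.14 -1.13] T [-0.01 -0.02  0.04] op 0.763 j [-0.223  0.384  1.59  -0.002  1.162 -0.1  ]
```

View pics/w12.png

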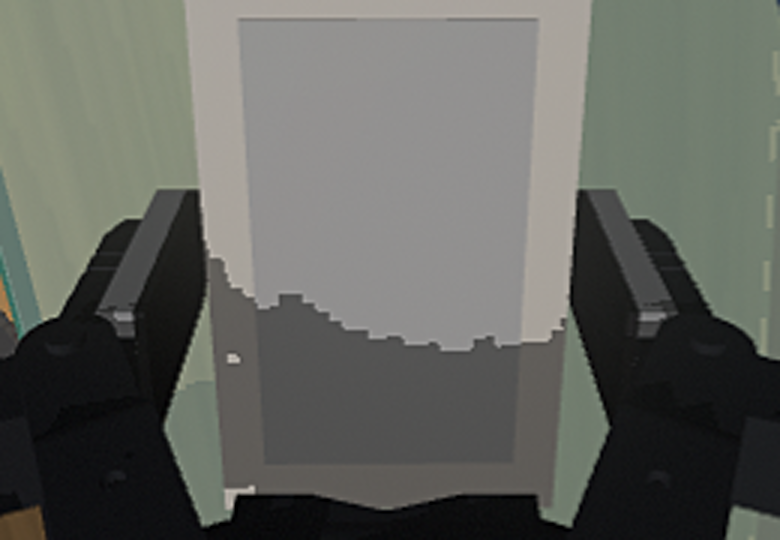

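drive_tool:
  deltas:
    - {"slide":[0,0,0.04],"delta_rot":[0,0,0],"hand":0.75}
    - {"slide":[0,0,0],"delta_rot":[0,0,0],"hand":0.65}
    - {"slide":[0,0,0],"delta_rot":[0,0,0],"hand":0.6}
    - {"slide":[0,0,0],"delta_rot":[0,0,0],"hand":0.6}
    - {"slide":[0,0,0],"delta_rot":[0,0,0],"hand":0.6}

```text
time_s: 13.65
eef_pos: [0.6167, -0.0193, 0.1184]
eef_rot: [0.003, 0.749, 0.663, 0.001]
wrist_force: [0.9, 0.3, 3.9]
opening: 0.705
```

drive_tool:
  deltas:
    - {"slide":[0,0,-0.1],"delta_rot":[0,0,0],"hand":0.6}
    - {"slide":[0,0,-0.4],"delta_rot":[0,0,0],"hand":0.6}
    - {"slide":[0,0,-0.6],"delta_rot":[0,0,0],"hand":0.6}
    - {"slide":[0,0,-0.6],"delta_rot":[0,0,0],"hand":0.6}
    - {"slide":[0,0,-0.6],"delta_rot":[0,0,0],"hand":0.6}

```text
time_s: 14.28
eef_pos: [0.6158, -0.0189, 0.2353]
eef_rot: [0.003, 0.749, 0.663, 0.001]
wrist_force: [0.6, -0.3, -0.7]
opening: 0.706
```

```bash
python3 - <<'E'
from lid import *
st(); c=cam("wrist","w13"); np.save("w13.npy",c,allow_pickle=True); c=cam("scene");crop(c,150,120,230,160,3.4,"s13"); c=cam("top");crop(c,100,100,220,130,3.6,"t13"); st()
E
```

```text
t 14.28 p [ 0.6158 -0.0189  0.2353] q [0.0028 0.7489 0.6626 0.0009] F [ 0.56 -0.33 -0.71] T [ 0.03 -0.01  0.03] op 0.706 j [-0.222  0.264  1.499 -0.002  1.373 -0.1  ]
t 14.43 p [ 0.6171 -0.0192  0.2361] q [0.0045 0.7489 0.6626 0.0022] F [ 0.15  0.31 -1.73] T [-0.02 -0.02  0.01] op 0.704 j [-0.222  0.263  1.498 -0.002  1.37  -0.1  ]
```

View pics/w13.png

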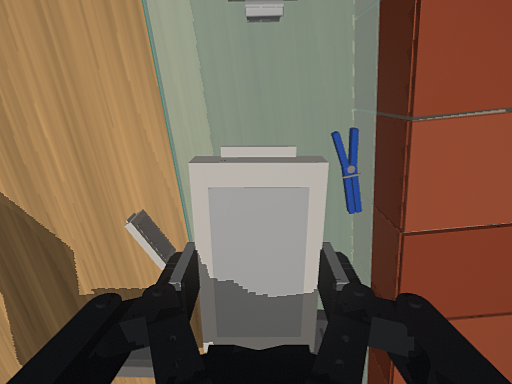

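View pics/s13.png

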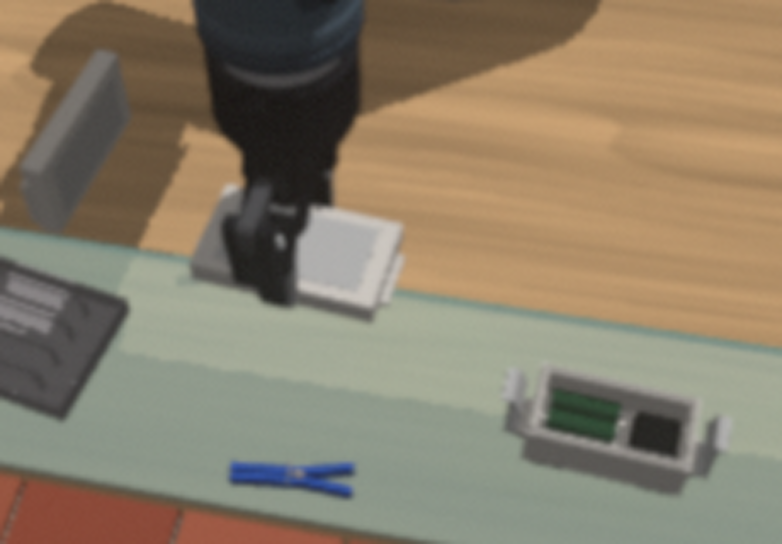

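drive_tool:
  deltas:
    - {"slide":[0.4,0,-0.2],"delta_rot":[0,0,0],"hand":0.6}
    - {"slide":[0.6,0,-0.2],"delta_rot":[0,0,0],"hand":0.6}
    - {"slide":[0.5,0,-0.1],"delta_rot":[0,0,0],"hand":0.6}
    - {"slide":[0.2,0,0],"delta_rot":[0,0,0],"hand":0.6}
    - {"slide":[0,0,0],"delta_rot":[0,0,0],"hand":0.6}

```text
time_s: 15.05
eef_pos: [0.6256, 0.0664, 0.2569]
eef_rot: [0.002, 0.748, 0.663, 0.0]
wrist_force: [0.6, -0.4, -1.1]
opening: 0.706
```

```bash
python3 - <<'E'
from lid import *
st(); c=cam("wrist","w14"); np.save("w14.npy",c,allow_pickle=True); o=st(); np.save("o14.npy",o,allow_pickle=True)
crop(c,200,0,120,130,4.6,"w14b"); crop(c,170,130,180,80,4.4,"w14l")
E
```

```text
t 15.05 p [0.6256 0.0664 0.2569] q [1.900e-03 7.484e-01 6.632e-01 1.000e-04] F [ 0.56 -0.42 -1.08] T [0.   0.05 0.05] op 0.706 j [-0.081  0.279  1.437 -0.003  1.423  0.04 ]
t 15.1 p [0.6256 0.0656 0.257 ] q [0.002  0.7487 0.6629 0.    ] F [ 0.44 -1.51 -0.45] T [ 0.01 -0.04  0.08] op 0.703 j [-0.082  0.278  1.437 -0.003  1.423  0.039]
```

View pics/w14.png

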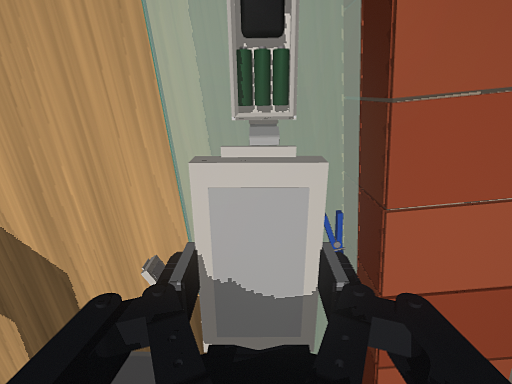

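View pics/w14b.png

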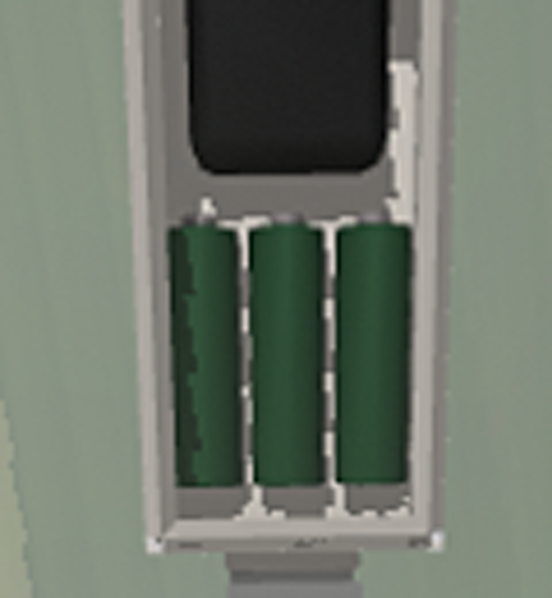

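View pics/w14l.png

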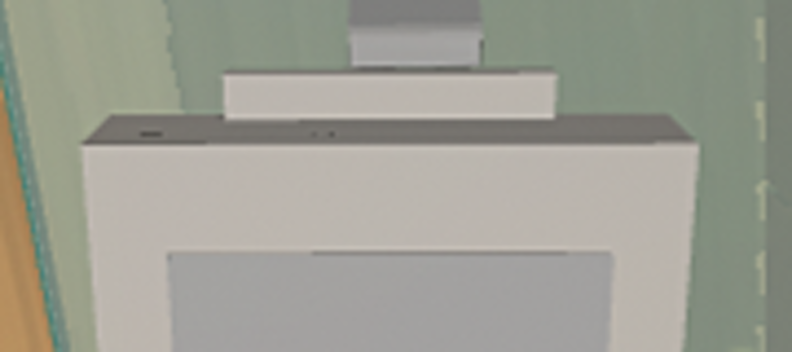

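drive_tool:
  deltas:
    - {"slide":[-0.3,0,-0.2],"delta_rot":[0,0,0],"hand":0.6}
    - {"slide":[-0.4,0,-0.2],"delta_rot":[0,0,0],"hand":0.6}
    - {"slide":[-0.2,0,-0.1],"delta_rot":[0,0,0],"hand":0.6}
    - {"slide":[0,0,0],"delta_rot":[0,0,0],"hand":0.6}
    - {"slide":[0,0,0],"delta_rot":[0,0,0],"hand":0.6}

```text
time_s: 15.72
eef_pos: [0.6204, 0.0208, 0.2828]
eef_rot: [0.002, 0.749, 0.662, 0.001]
wrist_force: [0.7, -0.0, -0.6]
opening: 0.706
```

```bash
python3 - <<'E'
from lid import *
o=st(); c=cam("wrist","w15"); np.save("w15.npy",c,allow_pickle=True); np.save("o15.npy",o,allow_pickle=True)
crop(c,200,0,120,130,4.6,"w15b"); crop(c,170,130,180,80,4.4,"w15l")
E
```

```text
t 15.72 p [0.6204 0.0208 0.2828] q [2.200e-03 7.491e-01 6.624e-01 7.000e-04] F [ 0.66 -0.02 -0.57] T [-0.    0.05  0.01] op 0.706 j [-0.157  0.242  1.43  -0.002  1.465 -0.034]
```

View pics/w15b.png

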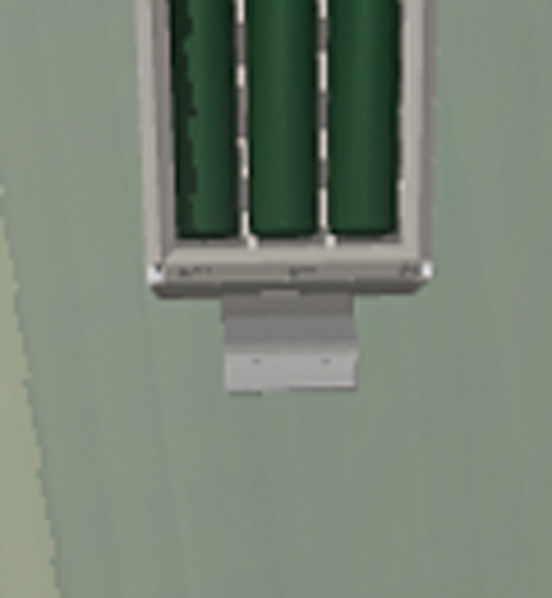

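View pics/w15l.png

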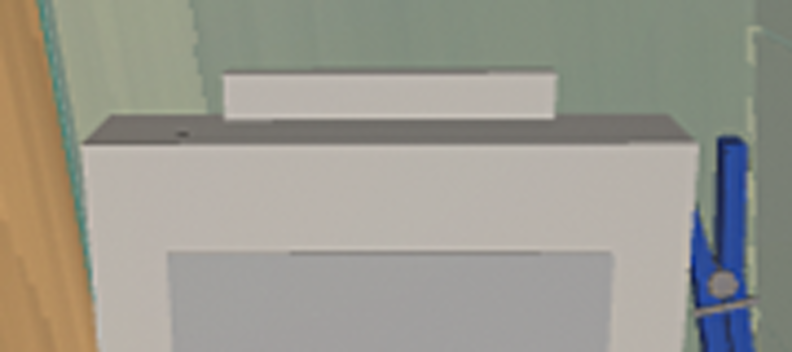

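```bash
python3 - <<'E'
from lid import *
def toolframe(o,P): return rq(o["eef_rot"]).inv().apply(P-np.array(o["eef_pos"]))
for n,pts in (("14",[(150,541),(441,541),(123,0),(456,0)]),("15",[(148,273),(432,270),(134,0),(437,0)])):
    c=np.load(f"w{n}.npy",allow_pickle=True).item(); o=np.load(f"o{n}.npy",allow_pickle=True).item()
    px=[(200+(x+.5)/4.6-.5,(y+.5)/4.6-.5) for x,y in pts]
    for z in (.1582,):
        w=plane(c,px,z); print(n,z,np.round(w*1000,1).tolist(),"width",np.linalg.norm(w[0]-w[1])*1000, np.linalg.norm(w[2]-w[3])*1000)
        for a,b in ((0,2),(1,3)): d=w[b]-w[a]; print("  yaw",np.degrees(np.arctan2(-d[0],d[1])))
        d=w[1]-w[0]; print("  yaw end",np.degrees(np.arctan2(d[1],d[0])))
    # lid in tool frame
    zt=o["eef_pos"][2]+.0166
    l=[(170+(x+.5)/4.4-.5,130+(y+.5)/4.4-.5) for x,y in [(83,144),(698,143)]]
    lw=plane(c,l,zt); print(" lid front corners",np.round(lw*1000,1).tolist(),np.linalg.norm(lw[0]-lw[1])*1000,"tool",np.round(toolframe(o,lw)*1000,1).tolist())
    d=lw[1]-lw[0]; print("  lid yaw",np.degrees(np.arctan2(d[1],d[0])))
    M=rq(o["eef_rot"]).as_matrix(); print(" tool y az",np.degrees(np.arctan2(M[1,1],M[0,1])), "tool z",M[:,2].round(4))
E
```

```text
14 0.1582 [[611.9, 133.7, 158.2], [662.4, 127.5, 158.2], [619.9, 215.0, 158.2], [671.3, 208.8, 158.2]] width 50.92202397778193 51.75472929171885
  yaw -5.653751341153906
  yaw -6.237554170908808
  yaw end -6.958573039499871
 lid front corners [[600.6, 124.8, 273.6], [661.9, 117.3, 273.6]] 61.74454935401605 tool [[55.6, -32.0, -16.8], [55.7, 29.7, -16.7]]
  lid yaw -6.887579065248435
 tool y az -6.962724404511012 tool z [ 0.0026 -0.0029 -1.    ]
15 0.1582 [[611.4, 133.3, 158.2], [662.8, 127.5, 158.2], [615.5, 176.2, 158.2], [667.3, 169.8, 158.2]] width 51.7823633463044 52.160709004811956
  yaw -5.522734240403907
  yaw -6.0182604009517275
  yaw end -6.489729980212089
 lid front corners [[595.4, 79.1, 299.4], [656.8, 71.6, 299.4]] 61.79091422814617 tool [[54.8, -31.8, -16.8], [54.9, 30.0, -16.6]]
  lid yaw -7.024862810186708
 tool y az -7.032838051488821 tool z [ 0.0039 -0.0024 -1.    ]
```

```bash
python3 - <<'E'
from plan import *
plan(np.array([.6434,.1799,.19]),down(np.radians(-6.1)),8,.6)
E
```

```text
total deg 0.9341654382783088 dist 0.18529544616240795
{"slide":[0.402, 0.008, 0.231],"delta_rot":[0.0002, 0.0001, -0.0006],"hand":0.6},
{"slide":[0.401, 0.009, 0.231],"delta_rot":[0.0001, 0.0001, -0.0006],"hand":0.6},
{"slide":[0.401, 0.01, 0.231],"delta_rot":[0.0002, 0.0, -0.0007],"hand":0.6},
{"slide":[0.402, 0.01, 0.231],"delta_rot":[0.0001, 0.0001, -0.0006],"hand":0.6},
{"slide":[0.401, 0.012, 0.231],"delta_rot":[0.0002, 0.0001, -0.0006],"hand":0.6},
{"slide":[0.401, 0.012, 0.232],"delta_rot":[0.0001, 0.0001, -0.0006],"hand":0.6},
{"slide":[0.401, 0.014, 0.231],"delta_rot":[0.0002, 0.0, -0.0007],"hand":0.6},
{"slide":[0.401, 0.014, 0.232],"delta_rot":[0.0002, 0.0001, -0.0006],"hand":0.6},
```

drive_tool:
  deltas:
    - {"slide":[0.3,0.01,0.1],"delta_rot":[0.0002,0,-0.0006],"hand":0.6}
    - {"slide":[0.5,0.01,0.2],"delta_rot":[0.0002,0,-0.0006],"hand":0.6}
    - {"slide":[0.6,0.01,0.25],"delta_rot":[0.0002,0,-0.0006],"hand":0.6}
    - {"slide":[0.6,0.01,0.25],"delta_rot":[0.0002,0,-0.0006],"hand":0.6}
    - {"slide":[0.5,0.015,0.3],"delta_rot":[0.0002,0,-0.0006],"hand":0.6}

```text
time_s: 16.4
eef_pos: [0.6378, 0.1474, 0.2267]
eef_rot: [0.001, 0.745, 0.667, -0.0]
wrist_force: [0.5, -1.2, -1.8]
opening: 0.708
```

drive_tool:
  deltas:
    - {"slide":[0.4,0.015,0.3],"delta_rot":[0.0002,0,-0.0006],"hand":0.6}
    - {"slide":[0.25,0.015,0.25],"delta_rot":[0.0002,0,-0.0006],"hand":0.6}
    - {"slide":[0.06,0.01,0.2],"delta_rot":[0.0002,0,-0.0006],"hand":0.6}
    - {"slide":[0,0,0],"delta_rot":[0,0,0],"hand":0.6}
    - {"slide":[0,0,0],"delta_rot":[0,0,0],"hand":0.6}

```text
time_s: 17.02
eef_pos: [0.6445, 0.1787, 0.1907]
eef_rot: [0.001, 0.744, 0.668, -0.001]
wrist_force: [-0.1, -0.2, -0.2]
opening: 0.708
```

```bash
python3 - <<'E'
from plan import *
st();c=cam("wrist","w16"); np.save("w16.npy",c,allow_pickle=True); s=cam("scene");crop(s,270,190,130,100,6,"s16"); t=cam("top");crop(t,120,110,120,90,6,"t16"); 
np.save("s16.npy",s,allow_pickle=True);np.save("t16.npy",t,allow_pickle=True)
o=st(); M=rq(o["eef_rot"]).as_matrix(); print(np.degrees(np.arctan2(M[1,1],M[0,1])),M[:,2].round(4))
E
```

```text
t 17.02 p [0.6445 0.1787 0.1907] q [ 9.000e-04  7.443e-01  6.679e-01 -7.000e-04] F [-0.15 -0.23 -0.24] T [ 0.    0.05 -0.02] op 0.708 j [ 0.095  0.42   1.388 -0.002  1.334  0.203]
t 17.18 p [0.6446 0.1789 0.191 ] q [ 1.000e-03  7.442e-01  6.679e-01 -5.000e-04] F [ 0.27  0.83 -0.83] T [-0.   -0.05  0.02] op 0.709 j [ 0.095  0.419  1.388 -0.002  1.334  0.203]
-6.187391240496125 [ 6.0e-04 -2.1e-03 -1.0e+00]
```

View pics/w16.png

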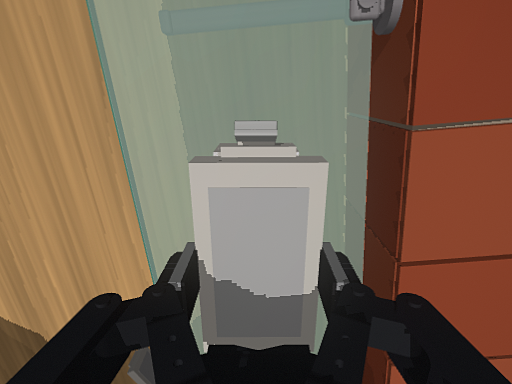

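View pics/s16.png

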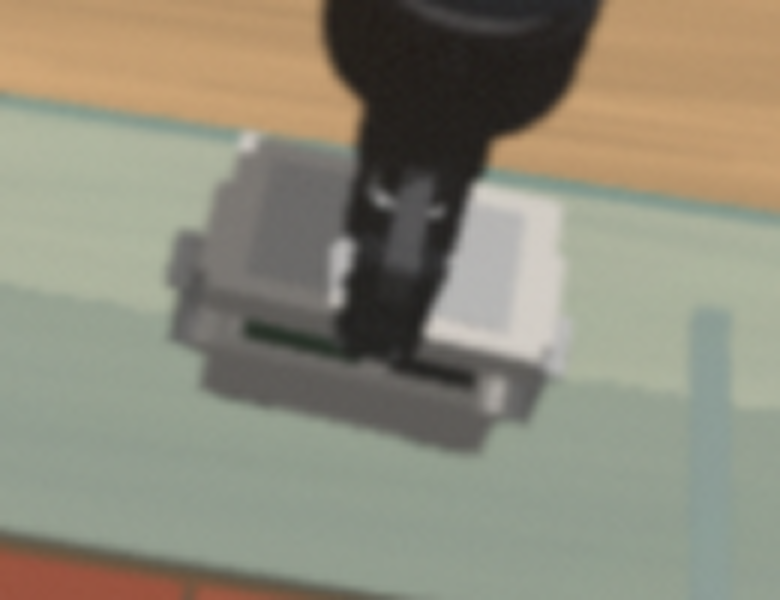

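View pics/t16.png

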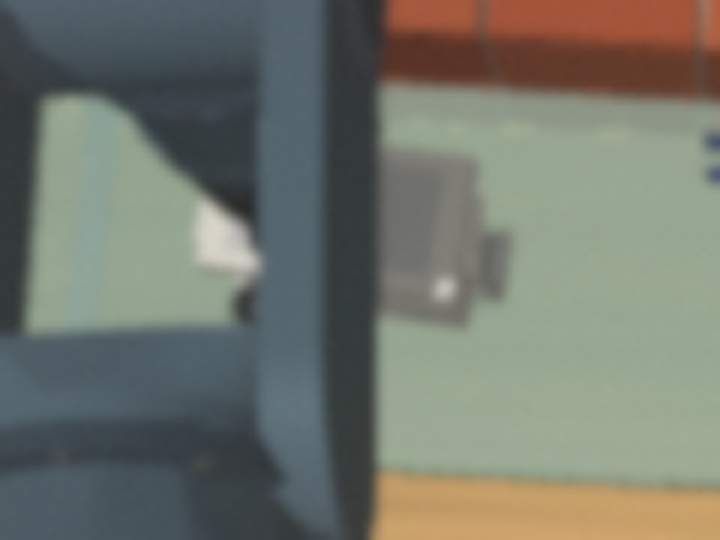

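```bash
python3 - <<'E'
from plan import *
c=np.load("w16.npy",allow_pickle=True).item(); crop(c,180,110,160,70,5,"w16c")
E
```

```text
(no output)
```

View pics/w16c.png

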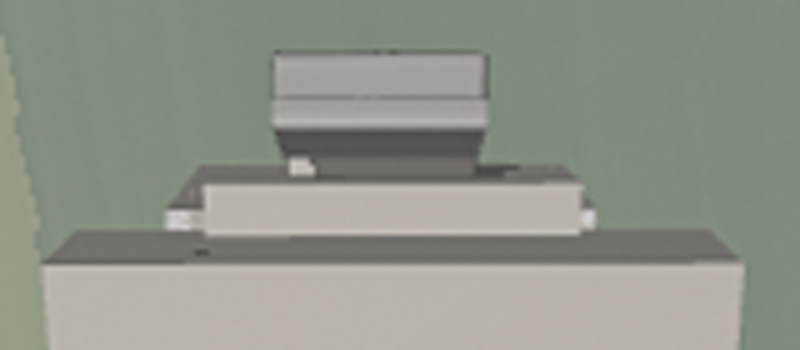

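```bash
python3 - <<'E'
from plan import *
c=np.load("w16.npy",allow_pickle=True).item()
f=lambda L:[(180+(x+.5)/5-.5,110+(y+.5)/5-.5) for x,y in L]
b=plane(c,f([(165,215),(597,214)]),.1582); print(b.round(4).tolist(),np.linalg.norm(b[0]-b[1]),b.mean(0))
l=plane(c,f([(42,263),(743,263)]),.1907+.0166); print(l.round(4).tolist(),np.linalg.norm(l[0]-l[1]),l.mean(0))
la=plane(c,f([(273,53),(488,53)]),.168); print("latch top",la.round(4).tolist(),np.linalg.norm(la[0]-la[1]),la.mean(0))
lh=plane(c,f([(273,128),(488,128)]),.168); print("latch top in edge",lh.round(4).tolist(),np.linalg.norm(lh[0]-lh[1]),lh.mean(0))
a=np.radians(-6.1); ax=np.array([-np.sin(a),np.cos(a),0]);n=np.array([np.cos(a),np.sin(a),0])
d=b.mean(0)-l.mean(0); print("box far end - lid far end: along",d@ax," expected",-.004,"across",d@n)
d=la.mean(0)-l.mean(0); print("latch across",d@n,"along",d@ax)
E
```

```text
[[0.6213, 0.231, 0.1582], [0.6735, 0.2254, 0.1582]] 0.052478345143705724 [0.64738168 0.22820904 0.1582    ]
[[0.6186, 0.2368, 0.2073], [0.6802, 0.2301, 0.2073]] 0.061977973861490496 [0.64939095 0.23341544 0.2073    ]
latch top [[0.6378, 0.2494, 0.168], [0.6615, 0.2468, 0.168]] 0.023790821385786174 [0.6496345  0.24807297 0.168     ]
latch top in edge [[0.6367, 0.2412, 0.168], [0.6607, 0.2386, 0.168]] 0.024183617402977642 [0.64871816 0.23989952 0.168     ]
box far end - lid far end: along -0.0053904408516387385  expected -0.004 across -0.0014446352908142565
latch across -0.0013153950503018218 along 0.014600417640213586
```

```bash
python3 - <<'E'
from plan import *
c=np.load("w14.npy",allow_pickle=True).item(); crop(c,220,105,90,50,8,"w14d")
c=np.load("w15.npy",allow_pickle=True).item(); crop(c,220,45,90,50,8,"w15d")
E
```

```text
(no output)
```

View pics/w14d.png

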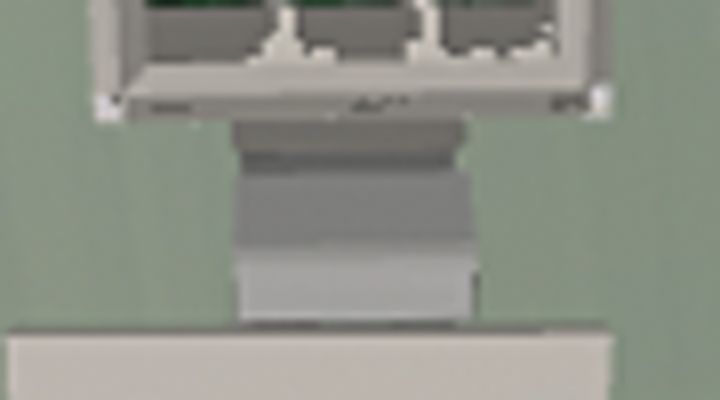

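View pics/w15d.png

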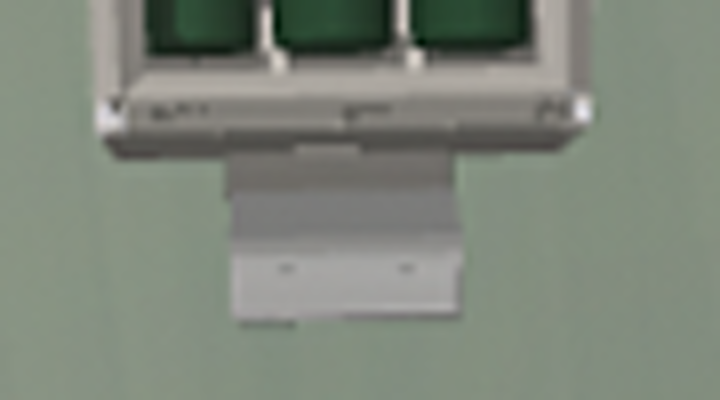

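```bash
python3 - <<'E'
from plan import *
a=np.radians(-6.1); ax=np.array([-np.sin(a),np.cos(a),0]);n=np.array([np.cos(a),np.sin(a),0])
def run(nm,off,s,rows):
    c=np.load(nm,allow_pickle=True).item(); out={}
    for k,(x0,x1,y,z) in rows.items():
        w=plane(c,[(off[0]+(x+.5)/s-.5,off[1]+(y+.5)/s-.5) for x in (x0,x1)],z); m=w.mean(0); out[k]=(m@ax*1e3,m@n*1e3,np.linalg.norm(w[0]-w[1])*1e3)
        print(nm,k,np.round(out[k],1))
run("w16.npy",(180,110),5,{"a out":(273,488,53,.168),"a in":(272,487,98,.168),"box far":(165,597,222,.1582),"lidfront":(42,743,263,.2073)})
run("w14.npy",(220,105),8,{"b out":(240,473,320,.168),"b in":(236,477,250,.168),"box near":(98,607,118,.1582)})
run("w15.npy",(220,45),8,{"b out":(234,460,318,.168),"b in":(232,462,250,.168),"box near":(98,592,127,.1582)})
p=np.array([.6446,.1789,.0]); print("tcp",p@ax*1e3,p@n*1e3)
E
```

```text
w16.npy a out [315.7 619.6  23.8]
w16.npy a in [310.8 619.5  24. ]
w16.npy box far [294.8 619.5  52.6]
w16.npy lidfront [301.1 620.9  62. ]
w14.npy b out [177.2 619.5  23.2]
w14.npy b in [184.1 619.5  23.7]
w14.npy box near [195.9 619.5  51.3]
w15.npy b out [176.9 619.5  23.4]
w15.npy b in [183.4 619.5  23.6]
w15.npy box near [196.  619.7  51.9]
tcp 246.38487858876624 621.9395964262116
```

drive_tool:
  deltas:
    - {"slide":[-0.008,-0.028,0.1],"delta_rot":[0,0,0],"hand":0.6}
    - {"slide":[0,0,0.2],"delta_rot":[0,0,0],"hand":0.6}
    - {"slide":[0,0,0.1],"delta_rot":[0,0,0],"hand":0.6}
    - {"slide":[0,0,0.1],"delta_rot":[0,0,0],"hand":0.6}
    - {"slide":[0,0,0],"delta_rot":[0,0,0],"hand":0.6}

```text
time_s: 17.8
eef_pos: [0.6423, 0.1792, 0.1644]
eef_rot: [0.0, 0.744, 0.668, -0.001]
wrist_force: [-0.0, -0.7, -0.6]
opening: 0.706
```

```bash
python3 - <<'E'
from plan import *
st();c=cam("wrist","w17"); crop(c,180,110,160,70,5,"w17c");s=cam("scene");crop(s,270,190,130,100,6,"s17");st()
E
```

```text
t 17.8 p [0.6423 0.1792 0.1644] q [ 2.000e-04  7.439e-01  6.683e-01 -1.500e-03] F [-0.05 -0.74 -0.65] T [ 0.03  0.06 -0.01] op 0.706 j [ 0.095  0.441  1.413 -0.002  1.289  0.203]
t 17.9 p [0.6427 0.1792 0.1652] q [ 6.000e-04  7.439e-01  6.683e-01 -9.000e-04] F [-0.01  0.33 -1.04] T [-0.04  0.01  0.01] op 0.705 j [ 0.095  0.441  1.413 -0.002  1.289  0.203]
```

View pics/w17c.png

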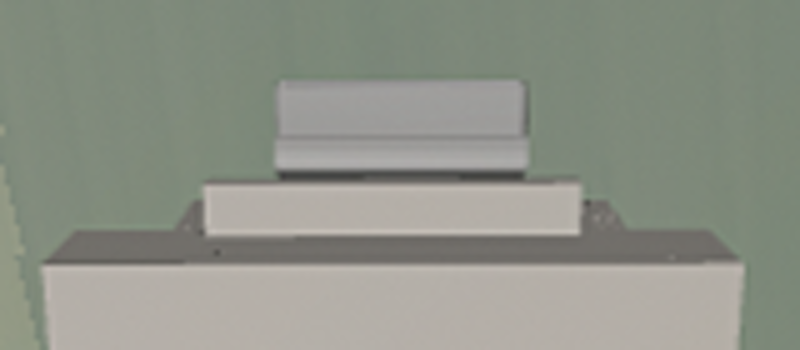

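View pics/s17.png

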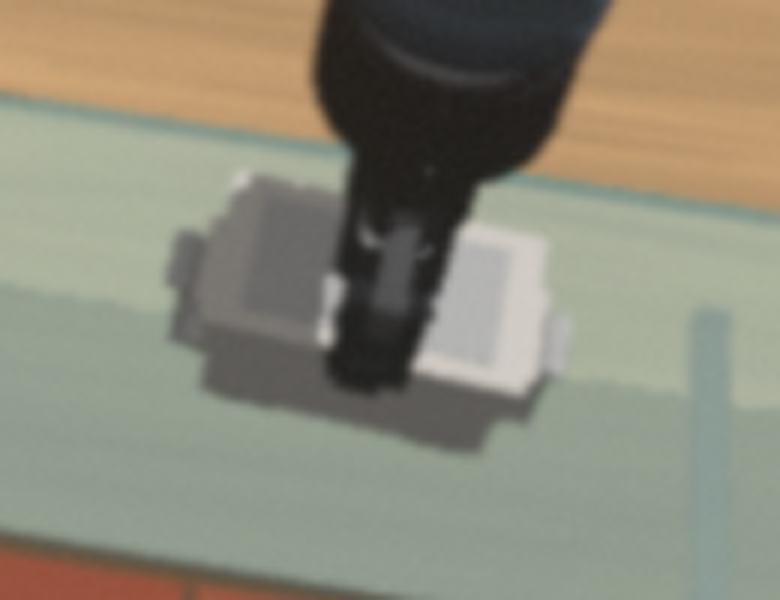

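drive_tool:
  deltas:
    - {"slide":[0,0.012,0.06],"delta_rot":[0,0,0],"hand":0.6}
    - {"slide":[0,0,0.06],"delta_rot":[0,0,0],"hand":0.6}
    - {"slide":[0,0,0.06],"delta_rot":[0,0,0],"hand":0.6}
    - {"slide":[0,0,0],"delta_rot":[0,0,0],"hand":0.6}
    - {"slide":[0,0,0],"delta_rot":[0,0,0],"hand":0.6}

```text
time_s: 18.52
eef_pos: [0.6434, 0.1791, 0.1563]
eef_rot: [0.001, 0.744, 0.668, -0.001]
wrist_force: [0.5, 0.1, 1.5]
opening: 0.705
```

```bash
python3 - <<'E'
from plan import *
st();c=cam("wrist","w18"); crop(c,180,110,160,70,5,"w18c");st()
E
```

```text
t 18.52 p [0.6434 0.1791 0.1563] q [ 7.000e-04  7.439e-01  6.682e-01 -8.000e-04] F [0.54 0.13 1.53] T [-0.05 -0.07  0.03] op 0.705 j [ 0.095  0.451  1.418 -0.002  1.274  0.203]
t 18.57 p [0.6434 0.1791 0.1563] q [ 7.000e-04  7.440e-01  6.682e-01 -8.000e-04] F [0.93 0.31 1.02] T [-0.03 -0.19 -0.02] op 0.71 j [ 0.095  0.451  1.418 -0.002  1.274  0.203]
```

View pics/w18c.png

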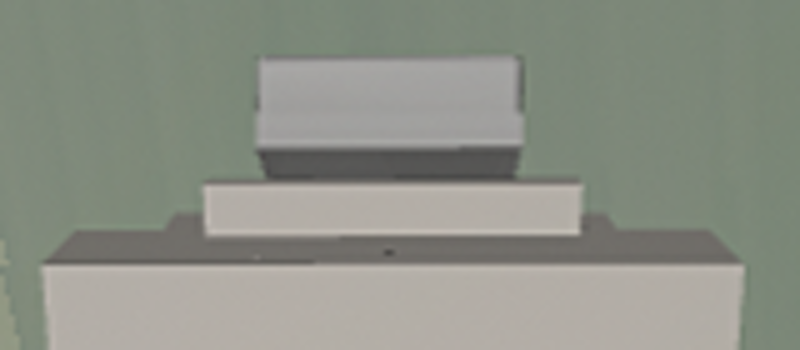

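drive_tool:
  deltas:
    - {"slide":[0,0,0.04],"delta_rot":[0,0,0],"hand":0.6}
    - {"slide":[0,0,0.04],"delta_rot":[0,0,0],"hand":0.6}
    - {"slide":[0,0,0],"delta_rot":[0,0,0],"hand":0.6}
    - {"slide":[0,0,0],"delta_rot":[0,0,0],"hand":0.6}
    - {"slide":[0,0,0],"delta_rot":[0,0,0],"hand":0.6}

```text
time_s: 19.2
eef_pos: [0.6434, 0.1791, 0.1523]
eef_rot: [0.001, 0.744, 0.668, -0.001]
wrist_force: [0.6, 0.2, 3.4]
opening: 0.711
```

```bash
python3 - <<'E'
from plan import *
st();c=cam("wrist","w19"); crop(c,180,110,160,70,5,"w19c");s=cam("scene");crop(s,270,190,130,100,6,"s19");st()
E
```

```text
t 19.2 p [0.6434 0.1791 0.1523] q [ 7.000e-04  7.440e-01  6.682e-01 -8.000e-04] F [0.64 0.15 3.39] T [ 0.01 -0.13  0.  ] op 0.711 j [ 0.095  0.455  1.421 -0.002  1.267  0.203]
t 19.3 p [0.6434 0.1791 0.1523] q [ 7.000e-04  7.440e-01  6.682e-01 -8.000e-04] F [ 1.08 -0.22  3.96] T [ 0.03 -0.12  0.01] op 0.705 j [ 0.095  0.455  1.421 -0.002  1.267  0.203]
```

View pics/w19c.png

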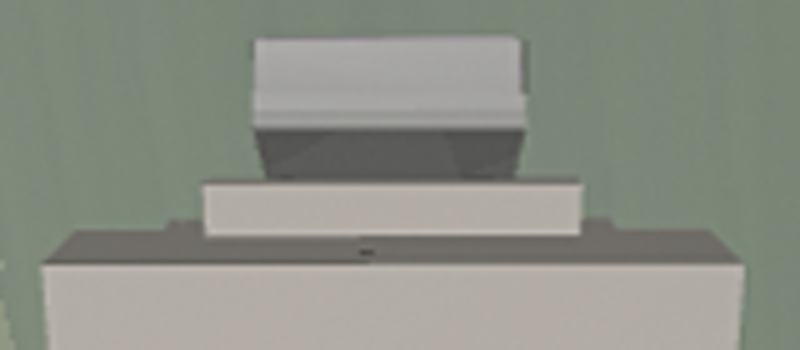

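View pics/s19.png

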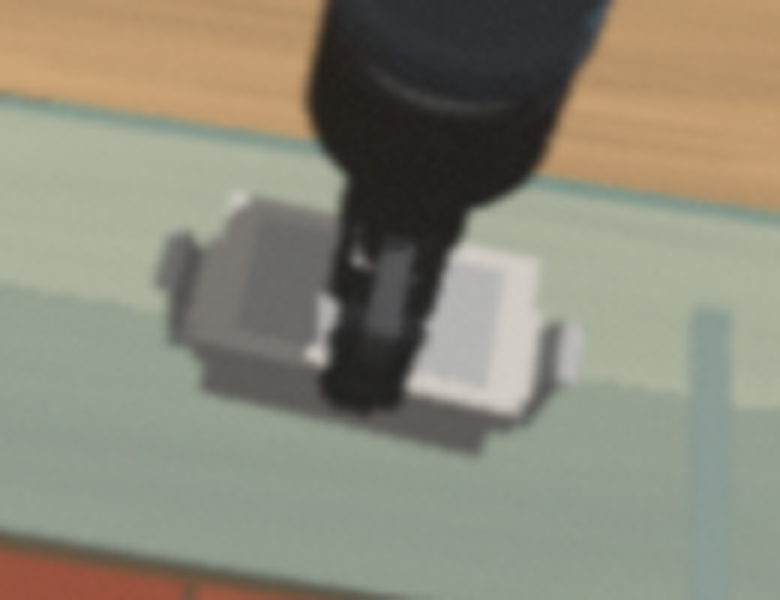

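drive_tool:
  deltas:
    - {"slide":[0,0,0.03],"delta_rot":[0,0,0],"hand":0.6}
    - {"slide":[0,0,0.03],"delta_rot":[0,0,0],"hand":0.6}
    - {"slide":[0,0,0],"delta_rot":[0,0,0],"hand":0.6}
    - {"slide":[0,0,0],"delta_rot":[0,0,0],"hand":0.6}
    - {"slide":[0,0,0],"delta_rot":[0,0,0],"hand":0.6}

```text
time_s: 19.92
eef_pos: [0.6429, 0.1791, 0.1486]
eef_rot: [0.0, 0.744, 0.668, -0.001]
wrist_force: [-0.2, -0.7, -0.9]
opening: 0.708
```

drive_tool:
  deltas:
    - {"slide":[0,0,0.03],"delta_rot":[0,0,0],"hand":0.6}
    - {"slide":[0,0,0.03],"delta_rot":[0,0,0],"hand":0.6}
    - {"slide":[0,0,0],"delta_rot":[0,0,0],"hand":0.6}
    - {"slide":[0,0,0],"delta_rot":[0,0,0],"hand":0.6}
    - {"slide":[0,0,0],"delta_rot":[0,0,0],"hand":0.6}

```text
time_s: 20.55
eef_pos: [0.6433, 0.1791, 0.1464]
eef_rot: [0.001, 0.744, 0.668, -0.001]
wrist_force: [-1.7, 0.2, 2.3]
opening: 0.705
```

```bash
python3 - <<'E'
from plan import *
st();c=cam("wrist","w20"); crop(c,180,110,160,70,5,"w20c");s=cam("scene");crop(s,270,190,130,100,6,"s20");st()
E
```

```text
t 20.55 p [0.6433 0.1791 0.1464] q [ 6.000e-04  7.440e-01  6.682e-01 -9.000e-04] F [-1.7   0.16  2.25] T [ 0.03  0.19 -0.01] op 0.705 j [ 0.095  0.461  1.425 -0.002  1.257  0.203]
t 20.65 p [0.6433 0.1792 0.1464] q [ 6.000e-04  7.439e-01  6.683e-01 -9.000e-04] F [-1.95  0.23  3.41] T [-0.02  0.2  -0.02] op 0.703 j [ 0.095  0.461  1.425 -0.002  1.257  0.203]
```

View pics/w20c.png

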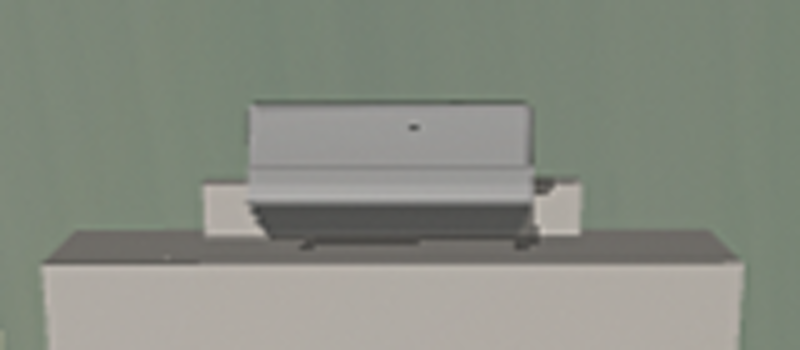

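View pics/s20.png

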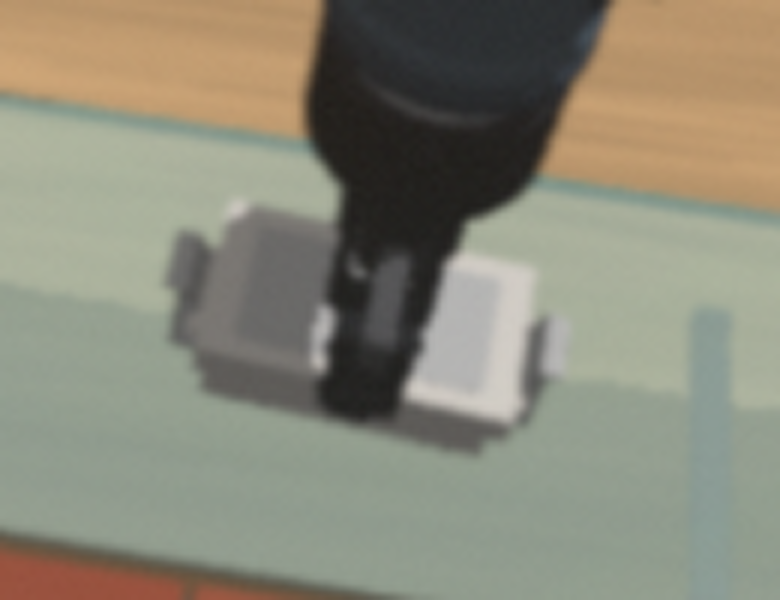

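drive_tool:
  deltas:
    - {"slide":[0,0,-0.03],"delta_rot":[0,0,0],"hand":0.6}
    - {"slide":[0,0,-0.03],"delta_rot":[0,0,0],"hand":0.6}
    - {"slide":[0,0,-0.02],"delta_rot":[0,0,0],"hand":0.6}
    - {"slide":[0,0,0],"delta_rot":[0,0,0],"hand":0.6}
    - {"slide":[0,0,0],"delta_rot":[0,0,0],"hand":0.6}

```text
time_s: 21.28
eef_pos: [0.643, 0.179, 0.1496]
eef_rot: [0.0, 0.744, 0.668, -0.001]
wrist_force: [1.3, -0.1, -3.5]
opening: 0.709
```

```bash
python3 - <<'E'
from plan import *
st();c=cam("scene");st();c=cam("scene");st()
E
```

```text
t 21.27 p [0.643  0.179  0.1496] q [ 4.000e-04  7.440e-01  6.682e-01 -1.300e-03] F [ 1.33 -0.15 -3.53] T [-0.02 -0.2  -0.01] op 0.709 j [ 0.095  0.457  1.423 -0.002  1.263  0.203]
t 21.32 p [0.643  0.1791 0.1497] q [ 4.000e-04  7.440e-01  6.682e-01 -1.300e-03] F [ 0.8   0.05 -3.56] T [ 0.03 -0.09 -0.  ] op 0.702 j [ 0.095  0.457  1.422 -0.002  1.263  0.203]
t 21.38 p [0.643  0.179  0.1497] q [ 4.000e-04  7.440e-01  6.682e-01 -1.200e-03] F [ 1.   -0.37 -3.63] T [-0.03 -0.14 -0.02] op 0.702 j [ 0.095  0.457  1.422 -0.002  1.263  0.203]
```

drive_tool:
  deltas:
    - {"slide":[0,0,-0.018],"delta_rot":[0,0,0],"hand":0.6}
    - {"slide":[0,0,-0.014],"delta_rot":[0,0,0],"hand":0.6}
    - {"slide":[0,0,0],"delta_rot":[0,0,0],"hand":0.6}
    - {"slide":[0,0,0],"delta_rot":[0,0,0],"hand":0.6}
    - {"slide":[0,0,0],"delta_rot":[0,0,0],"hand":0.6}

```text
time_s: 22.0
eef_pos: [0.643, 0.179, 0.1513]
eef_rot: [0.0, 0.744, 0.668, -0.001]
wrist_force: [2.8, -0.3, -9.3]
opening: 0.703
```

```bash
python3 - <<'E'
from plan import *
st();c=cam("wrist");crop(c,180,110,160,70,5,"w21c");st();c=cam("scene");crop(c,270,190,130,100,6,"s21");st()
E
```

```text
t 22.0 p [0.643  0.179  0.1513] q [ 4.000e-04  7.440e-01  6.682e-01 -1.300e-03] F [ 2.8  -0.28 -9.3 ] T [-0.03 -0.43 -0.04] op 0.703 j [ 0.095  0.456  1.421 -0.002  1.266  0.203]
t 22.05 p [0.643  0.179  0.1514] q [ 4.000e-04  7.440e-01  6.682e-01 -1.300e-03] F [ 2.1  -1.38 -9.57] T [-0.06 -0.41 -0.02] op 0.708 j [ 0.095  0.456  1.421 -0.002  1.266  0.203]
t 22.1 p [0.643  0.1791 0.1514] q [ 4.000e-04  7.440e-01  6.682e-01 -1.300e-03] F [  2.68  -0.35 -10.18] T [-0.12 -0.37 -0.01] op 0.709 j [ 0.095  0.456  1.421 -0.002  1.266  0.203]
```

drive_tool:
  deltas:
    - {"slide":[0,0,-0.004],"delta_rot":[0,0,0],"hand":0.6}
    - {"slide":[0,0,0],"delta_rot":[0,0,0],"hand":0.6}
    - {"slide":[0,0,0],"delta_rot":[0,0,0],"hand":0.6}
    - {"slide":[0,0,0],"delta_rot":[0,0,0],"hand":0.6}
    - {"slide":[0,0,0],"delta_rot":[0,0,0],"hand":0.6}

```text
time_s: 22.72
eef_pos: [0.643, 0.1791, 0.1517]
eef_rot: [0.0, 0.744, 0.668, -0.001]
wrist_force: [1.6, -1.1, -10.6]
opening: 0.706
```

drive_tool:
  deltas:
    - {"slide":[0,0,0],"delta_rot":[0,0,0],"hand":0.6}
    - {"slide":[0,0,0],"delta_rot":[0,0,0],"hand":0.6}
    - {"slide":[0,0,0],"delta_rot":[0,0,0],"hand":0.6}
    - {"slide":[0,0,0],"delta_rot":[0,0,0],"hand":0.6}
    - {"slide":[0,0,0],"delta_rot":[0,0,0],"hand":0.6}

```text
time_s: 23.35
eef_pos: [0.643, 0.1791, 0.1518]
eef_rot: [0.0, 0.744, 0.668, -0.001]
wrist_force: [1.0, -0.9, -11.1]
opening: 0.71
```

drive_tool:
  deltas:
    - {"slide":[0,0,0],"delta_rot":[0,0,0],"hand":0.6}
    - {"slide":[0,0,0],"delta_rot":[0,0,0],"hand":0.6}
    - {"slide":[0,0,0],"delta_rot":[0,0,0],"hand":0.6}
    - {"slide":[0,0,0],"delta_rot":[0,0,0],"hand":0.6}
    - {"slide":[0,0,0],"delta_rot":[0,0,0],"hand":0.6}

```text
time_s: 23.98
eef_pos: [0.6431, 0.1791, 0.1518]
eef_rot: [0.0, 0.744, 0.668, -0.001]
wrist_force: [-1.5, -1.6, -12.3]
opening: 0.706
```

```bash
python3 - <<'E'
from plan import *
st();c=cam("wrist");crop(c,180,110,160,70,5,"w22c");st();c=cam("scene");crop(c,270,190,130,100,6,"s22");st()
E
```

```text
t 23.98 p [0.6431 0.1791 0.1518] q [ 4.000e-04  7.440e-01  6.682e-01 -1.200e-03] F [ -1.46  -1.64 -12.26] T [-0.24  0.01 -0.01] op 0.706 j [ 0.095  0.455  1.421 -0.002  1.267  0.203]
t 24.02 p [0.6431 0.1791 0.1519] q [ 5.000e-04  7.439e-01  6.682e-01 -1.200e-03] F [ -1.08  -0.67 -11.08] T [-0.29  0.08 -0.04] op 0.708 j [ 0.095  0.455  1.421 -0.002  1.267  0.203]
t 24.07 p [0.6431 0.1791 0.1519] q [ 5.000e-04  7.439e-01  6.682e-01 -1.200e-03] F [ -0.54  -1.62 -11.91] T [-0.24  0.07 -0.  ] op 0.707 j [ 0.095  0.455  1.421 -0.002  1.267  0.203]
```

View pics/s22.png

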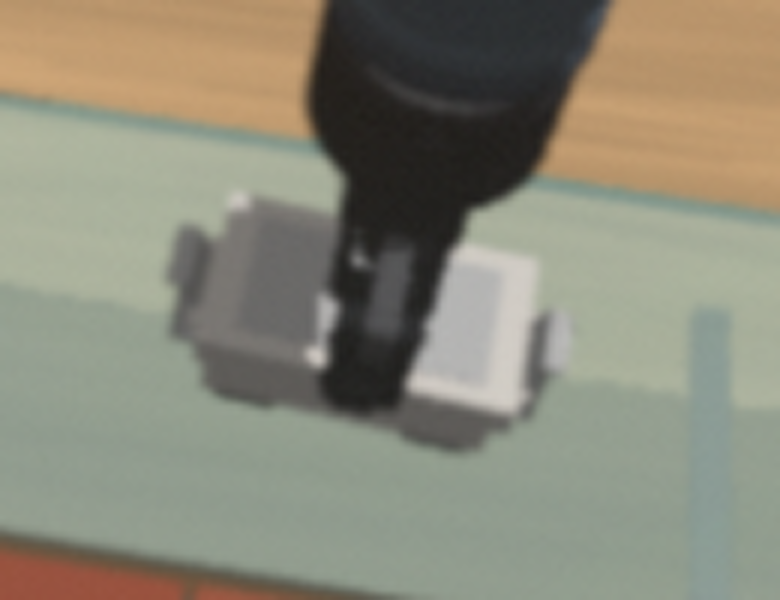

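View pics/w22c.png

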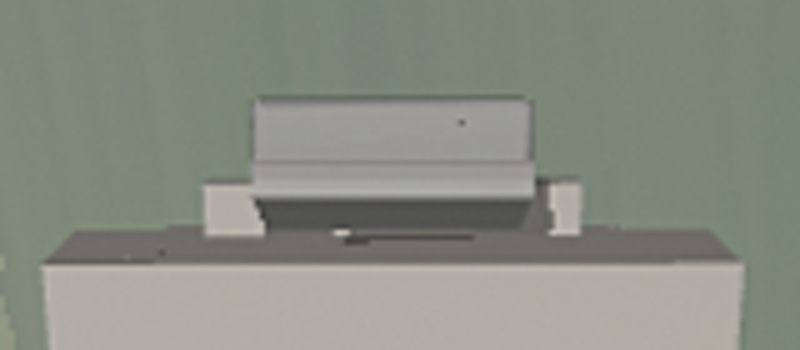

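drive_tool:
  deltas:
    - {"slide":[0,0,0.02],"delta_rot":[0,0,0],"hand":0.6}
    - {"slide":[0,0,0.02],"delta_rot":[0,0,0],"hand":0.6}
    - {"slide":[0,0,0.02],"delta_rot":[0,0,0],"hand":0.6}
    - {"slide":[0,0,0.015],"delta_rot":[0,0,0],"hand":0.6}
    - {"slide":[0,0,0],"delta_rot":[0,0,0],"hand":0.6}

```text
time_s: 24.7
eef_pos: [0.6442, 0.1795, 0.1494]
eef_rot: [0.001, 0.744, 0.668, 0.0]
wrist_force: [-0.3, 0.0, -2.0]
opening: 0.704
```

drive_tool:
  deltas:
    - {"slide":[0,0,0.02],"delta_rot":[0,0,0],"hand":0.6}
    - {"slide":[0,0,0],"delta_rot":[0,0,0],"hand":0.6}
    - {"slide":[0,0,0],"delta_rot":[0,0,0],"hand":0.75}
    - {"slide":[0,0,0],"delta_rot":[0,0,0],"hand":0.9}
    - {"slide":[0,0,0],"delta_rot":[0,0,0],"hand":1}

```text
time_s: 25.32
eef_pos: [0.6434, 0.1791, 0.1474]
eef_rot: [0.001, 0.744, 0.668, -0.001]
wrist_force: [-0.4, 0.4, 0.0]
opening: 1.003
```

drive_tool:
  deltas:
    - {"slide":[0,0,0],"delta_rot":[0,0,0],"hand":1}
    - {"slide":[0,0,-0.2],"delta_rot":[0,0,0],"hand":1}
    - {"slide":[0,0,-0.5],"delta_rot":[0,0,0],"hand":1}
    - {"slide":[0,0,-0.8],"delta_rot":[0,0,0],"hand":1}
    - {"slide":[0,0,-0.8],"delta_rot":[0,0,0],"hand":1}

```text
time_s: 25.95
eef_pos: [0.6433, 0.1793, 0.264]
eef_rot: [0.001, 0.744, 0.668, -0.001]
wrist_force: [0.2, 0.1, -0.2]
opening: 1.002
```

```bash
python3 - <<'E'
from plan import *
st();c=cam("wrist","w23");s=cam("scene","s23full");crop(s,270,190,130,100,6,"s23");np.save("w23.npy",c,allow_pickle=True)
crop(c,170,90,180,150,4,"w23c")
E
```

```text
t 25.95 p [0.6433 0.1793 0.264 ] q [ 6.000e-04  7.440e-01  6.682e-01 -9.000e-04] F [ 0.16  0.12 -0.21] T [-0.01 -0.06 -0.02] op 1.002 j [ 0.096  0.362  1.316 -0.002  1.464  0.203]
```

View pics/w23.png

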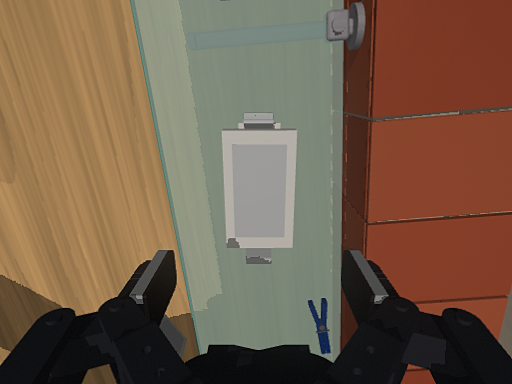

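View pics/s23.png

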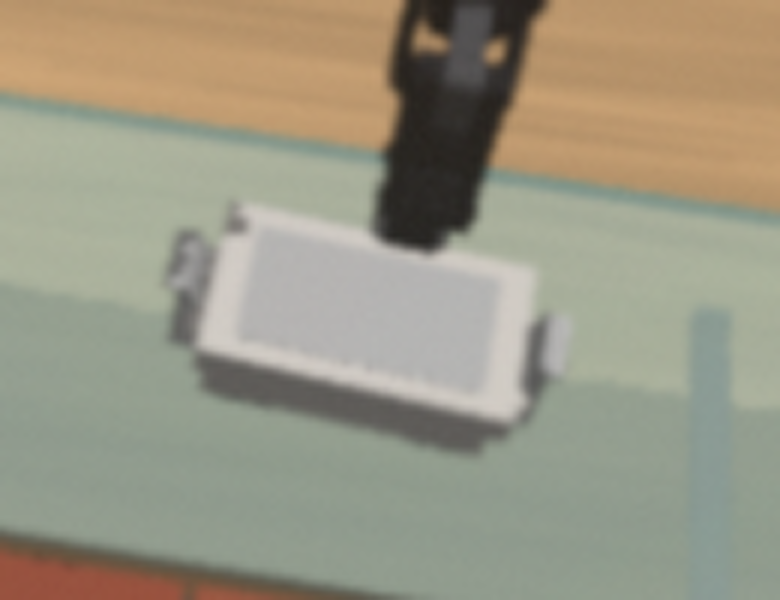

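View pics/w23c.png

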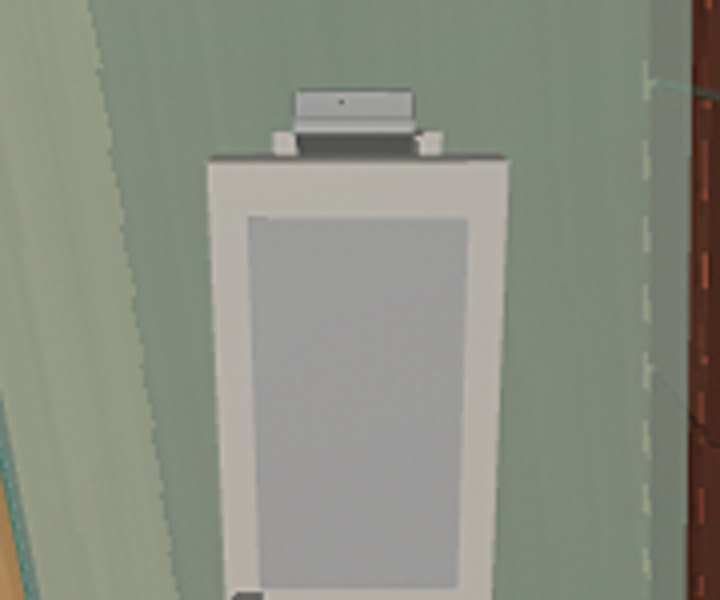

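View pics/s23full.png

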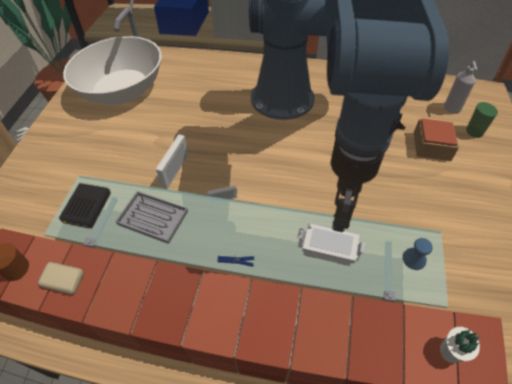

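```bash
python3 - <<'E'
from plan import *
c=np.load("w23.npy",allow_pickle=True).item(); crop(c,215,230,90,45,8,"w23b"); crop(c,215,100,90,45,8,"w23a")
E
```

```text
(no output)
```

View pics/w23b.png

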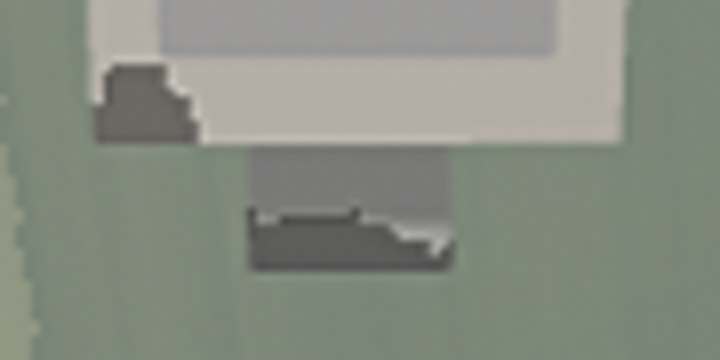

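View pics/w23a.png

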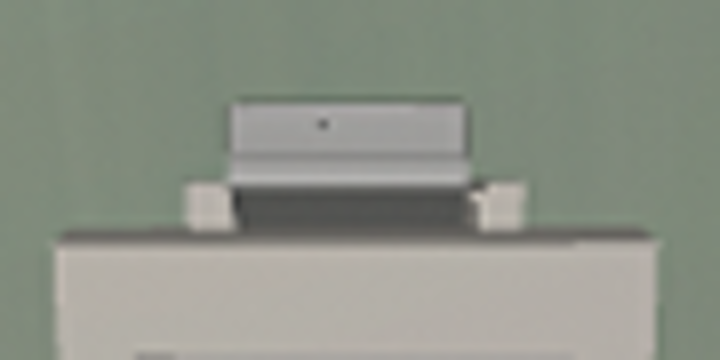

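```bash
python3 - <<'E'
from plan import *
c=np.load("w23.npy",allow_pickle=True).item()
f=lambda L,oy:[(215+(x+.5)/8-.5,oy+(y+.5)/8-.5) for x,y in L]
a=np.radians(-6.1); ax=np.array([-np.sin(a),np.cos(a),0])
A=plane(c,f([(232,102),(465,102)],100),.168).mean(0)@ax; B=plane(c,f([(248,270),(450,270)],230),.168).mean(0)@ax
print("latch outer span mm",(A-B)*1e3,"(was ~138.6 upright)",A*1e3,B*1e3)
l=plane(c,f([(56,240),(658,240)],100),.164); m=plane(c,f([(93,143),(622,143)],230),.164)
print("lid top far/near",(l.mean(0)@ax)*1e3,(m.mean(0)@ax)*1e3,"widths",np.linalg.norm(l[0]-l[1])*1e3,np.linalg.norm(m[0]-m[1])*1e3)
E
```

```text
latch outer span mm 138.02702415435655 (was ~138.6 upright) 315.77419045886876 177.74716630451218
lid top far/near 301.84648700660733 192.46419723859415 widths 61.72586015509723 62.33543526976683
```

```bash
python3 -c "
from bench import ctrl
print(ctrl.hand_in())"
```

```text
the job is handed in; nothing more can be done
None
```

The lid is back on its box, both latches have clicked over it, and they held a pull of about 10 N. I handed the job in after about 26 s of robot time.

**Placing:** I took the middle-sized lid from the dish and tipped it. I let it drop flat on the free glass, gripped it again from above and lowered it over the box. It took about 4 N while the latches spread outward. That dropped to about zero as they clicked, and I then pressed lightly to seat the lid.

**Pull test:** I pulled straight up for about 2 s, then eased off to zero before letting go. The wrist force read about 9.3 N at first and crept up to about 12 N, with no reading near 20. These readings include about 0.6 N for the lid's own weight. A side force of 1 to 3 N also showed during the pull.

**Last checks:**
- **Latches:** both are upright, 138.0 mm apart over their outer edges, against about 138.6 mm before.
- **Lid:** it lies level, with its top measuring 61.7 and 62.3 mm wide at its two ends at the height expected when home.
- **Rest of the scene:** the router, bell, peg and dish look unmoved in the last scene picture, though I did not measure them again. The open gripper is clear of the box at TCP height 0.264 m.

**Disagreements:** the cameras differed by up to about 6 mm on where the box was. I lined up the lid using only what the wrist camera showed of the lid, latches and box.

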